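Snap the retaining clip onto the lever pivot pin with the fork tool

ROBOT

A 6-joint arm with a two-finger parallel gripper is mounted at the origin on a cart in front of the work surface, level with it; the furniture and walls round the work are solid. World frame = base frame: x ahead of the robot, y to its left, z up, the work surface at z = 0. Lengths are in m, angles in degrees, forces in N, time in s.
With the tool pointing down it reaches from about 0.3 to 0.75 m from the base axis. Payload 8.5 kg.
Tool frame: the origin (TCP) lies between the finger pads; the fingertips stand 19 mm ahead of it and the grasp point (between the pads) is the TCP; z points along the fingers, y is the direction in which the jaws open and shut (so a half turn about z gives the same grasp; the last joint's range is limited). The gripper opens to 85 mm and grips with 20 to 120 N. Pads are 22 mm wide; open, the fingers measure 114 mm over their backs; the gripper's body (76 mm by 85 mm) begins 54 mm behind the grasp point. The pads swing forward as they close: fully open they stand 13 mm farther back than shut.
Start: joints at [-75.934, 21.807, 74.336, -0, 83.858, -12.336], TCP at [0.245, -0.493, 0.25] pointing down, gripper open.
Joint ranges: [-178.18, 178.18], [-50.72, 133.34], [12.68, 142.11], [-81.47, 261.47], [9.98, 163.14], [-165.26, 165.26]. Speed limits (degrees/s): [136.94, 136.94, 180, 180, 180, 180].

INTERFACE

Orientations are given as a 3x3 rotation matrix whose columns are the frame's x, y, z axes.
In Python, from rig import env gives the robot as it stands.
- The arm moves only by the shell command python3 -m pendant 'ROWS' [OPENING] [FORCE]. ROWS is JSON, a list of rows, each a list of 2 entries, a list of its own where there are three numbers: the shift along the tool's x, y, z scaled (see below), then the turn, a rotation vector about the tool's x, y, z scaled (see below). A call has 1 to 20 rows; each row shifts and turns the commanded pose from where the row before left it, along the tool's axes as they then stand; what a row does not reach is not made up. The controller multiplies each number of a shift by 0.1 m and each number of a turn by pi/2 rad. A row lasts 1/8 s, in which the tool goes at most 62.5 mm and 10.7 degrees, less where a joint would pass 70% of its speed; a pose out of reach is approached as far as the arm can. A call with a number of a shift or a turn outside -1 to 1 is refused whole. A call with a gripper value outside its range is refused whole. OPENING is the gripper command: -1 is shut, 1 is fully open, values between are in proportion, set as the call begins (- or left out, the last holds). The fingers move at their own pace and stop on an object; FORCE is the grip in N (left out, the last holds). Time passes only in rows, so rows that do not move let the fingers close. It gives the time, the measured TCP pose, the force and the opening at its end, in the units of the state.
- env.observe(): the state, without advancing time (a new reading comes with each control period).
- env.get_image(name): name is "scene" or "top"; returns a dict with "image" (400x640x3 uint8, red, green, blue), "K" (3x3 intrinsics, pixels), "R" (3x3) and "t" (3): a world point X has camera coordinates R X + t. Camera axes: x right, y down, z forward; pixel columns grow to the right and rows downward; lengths in m; the calibration is good to about 2 mm. A picture is of the moment at which its call begins. There is no depth.
- env.close_job(): hands the job in, once; it reports no verdict.
The state is a dict: "time_s": time; "q": joint angles; "qvel": joint speeds; "joint_efforts": joint torques, N m; "position": TCP position; "tool_rot": TCP orientation; "ft_force": force on the tool from outside, world axes, zero at the start; "wrist_torque": the same for the moment, N m; "grip_width": finger opening in m.
Only numpy, scipy, OpenCV 4.12 (cv2) and the standard library are available. Lean on these libraries where they do the work, as an engineer would, in place of code of your own. Each camera call takes 0.05 s, during which the arm holds its last target.

TASK

Fit the yellow split retaining clip to the pivot pin of the blue lever bracket: take the fork tool from its rest, load the clip into the fork from the clip stand, feel along the pin for the groove and push the clip down there with the tool until it snaps fully home round the pin. Then pull the tool off and hang it back in its rest. Keep the fingers off the clip, do not force it where it will not go in, and leave the other things on the bench where they are.

Things in the scene. Friction and masses are not known exactly. Their poses are not given: they have to be found in the camera images.
- clip_center (a point): Yellow E-shaped split clip, flat, 4 mm thick (its y), 34 mm across (x), 26 mm high (z), 42 g. The point is the centre of its bore. It stands on edge, opening down (-z); its flat back edge is 19 mm above the point; its two arm tips are 7 mm to either side and reach 7 mm below it. Mouth between the tips 10.6 mm: it cannot be opened far enough for the full 20 mm pin.
- clip_arm_a (a joint): Spread of one sprung arm of the clip, rad: 0 relaxed and also when home in the groove, about 0.1 at the moment it passes the 14 mm groove root, 0.19 at most. Snapping on takes 8 to 15 N in all, then the clip closes round the pin and holds against about 7 N of pull.
- fork_mouth (a point): Working point of the fork tool (steel, red grip, 160 g): the bore centre of a fully loaded clip lies within 0.5 mm of it. z up along the tool to the grip, y across the clip's thickness, x across the two prongs. The pocket opens downward. The prongs, at x = +-19 mm, reach down to 1 mm below the point, outside the clip; the cheeks reach down to 11 mm above it.
- fork_floor (a point): Floor of the fork's pocket, 19 mm above fork_mouth. The -y cheek is fixed (inner face at y = -2 mm), the +y cheek is sprung; flared lips take in a clip up to 1 mm off in y, 2 mm in x. Pushed down on the clip until its back meets this floor (8 to 20 N), the fork holds it by about 3 N of friction; once the clip has snapped on the pin, a straight pull up frees the fork.
- tool_grip (a point): Centre of the fork tool's red grip, 109 mm above fork_mouth on the tool's axis, same axes. The grip is 26 mm (x) by 18 mm (y) by 56 mm high; from 28 mm below this point follow a collar of 28 mm diameter, 6 mm thick, a 12 mm shank and the fork head (42 x 16 x 12 mm). Best gripped from above across its 18 mm.
- rest_slot (a point): Grey sheet-metal tool rest, fixed; the point is on its 70 mm wide top plate, 90 mm high, where the axis of the hanging tool belongs; z up. The tool hangs with its shank in a 16 mm slot and the underside of its collar (75 mm above fork_mouth) on the plate, so tool_grip is 34 mm above this point, the tool's axes along those of the rest.
- rest_front (a point): Open front end of the rest's slot, 28 mm along -x from rest_slot. Lift the tool about 5 mm and draw it out here along -x until it is 50 mm from rest_slot; the fork head does not pass up through the slot, so do not pull it straight up. Put it back the same way.
- stand_slot (a point): Aluminium clip stand, fixed, base 56 x 72 mm, four fins with three 6 mm slots between them, 39.5 mm high. The clip stands in the middle slot astride an 8 mm saddle; the point is where its bore centre then lies, 30 mm above the bench. x runs along the slots, y across them. The fins are 27 mm long in x (the prongs pass outside them); the clip's back sticks out 9.5 mm above them.
- pin_root (a point): Point on the axis of the bracket's 20 mm steel pivot pin, 60 mm above the bench, at the outer face of the lug from which the grooved end sticks out; y points out along the pin to its free end, z up. Fully home, the clip's bore centre is on this axis, its y along the pin's. The lug's top is 18 mm above the axis; nothing near the grooved end is higher.
- bracket: Blue lever bracket, fixed; origin under its middle, axes as pin_root. The press-fitted pin has one groove, 5.5 mm wide, 14 mm root; its middle is 12 to 32 mm out along y from pin_root (9 mm short of the free end), not reported. Off the groove a clip coming down stops with its bore centre 14.6 mm above the axis; at the groove it sinks to 10.4 mm before its arms spread.
- oil_can: White plastic oil bottle with a red spout, bystander, 53 mm wide, 173 mm high; origin under its centre.
- bin_green: Small green open parts bin, bystander, 68 x 91 mm, 42 mm high; origin under its centre.
- screwdriver: Screwdriver with a red handle lying on the bench, bystander, 192 mm long along its y, 26 mm high; origin under its middle.
- pliers_red: Long-nose pliers with red grips lying flat, bystander, 172 mm long along its y, 11 mm high; origin under its middle.
Not all that is in view belongs to the job. Of the things that look like the part that bears fork_mouth, the smaller one is meant. There is more than one size of the bracket; the job needs the larger.

How it is judged (in metres and radians):
On the way, in this order (a step that is already met when the one before it is completed fails the run):
1. the clip is in the fork and has been lifted clear of its stand with the tool (x of clip_center in the frame of fork_mouth between -0.003 and 0.003 m and y of clip_center in the frame of fork_mouth between -0.003 and 0.003 m and z of clip_center in the frame of fork_mouth between -0.003 and 0.003 m and height (world z) of clip_center above 0.06 m and contact force between fork_tool and clip above 0.05 N), for 0.1 s.
2. the clip has snapped home in the pin's groove, pushed by the tool (x of clip_center in the frame of pin_root between -0.002 and 0.002 m and z of clip_center in the frame of pin_root between -0.002 and 0.002 m and y of clip_center in the frame of pin_root between 0.009 and 0.035 m and angle between the y axis of clip_center and the y axis of pin_root, either way round below 0.2 rad and z of clip_center in the frame of fork_mouth between -0.01 and 0.01 m), for 0.1 s.
At the end, for the whole second after the job is handed in: Clip home in the groove: bore centre within 2 mm of the pin's axis in x and z, 9 to 35 mm out from the lug, square to the pin within 0.2 rad, at rest, free of the tool. Tool hangs still in its rest: upright within 0.12 rad, within 12 mm of the slot point, grip centre 30 to 38 mm above it (x of clip_center in the frame of pin_root between -0.002 and 0.002 m and z of clip_center in the frame of pin_root between -0.002 and 0.002 m and y of clip_center in the frame of pin_root between 0.009 and 0.035 m and angle between the y axis of clip_center and the y axis of pin_root, either way round below 0.2 rad and contact force between fork_tool and clip below 0.05 N and linear speed of each of clip, fork_tool below 0.02 m/s and horizontal distance between tool_grip and rest_slot below 0.012 m and z of tool_grip in the frame of rest_slot between 0.03 and 0.038 m and angle between tool_grip's own z axis and vertical below 0.12 rad); the robot touches nothing.
It fails at once if the fingers touch the clip (contact force between the fingers and clip above 0.5 N).
It fails at once if the clip is forced against the pin or bracket with more than 80 N (contact force between clip and bracket above 80 N).
It fails at once if a bystander (oil bottle, green bin, screwdriver or pliers) is moved by more than 25 mm (distance of any of oil_can, bin_green, screwdriver, pliers_red from where it was at the start of the episode above 0.025 m).
It also fails if it takes over 69 s, if anything falls off the work surface, if the arm or the gripper's body presses on something with over 40 N, if the wrist force passes 120 N, or if a joint passes its speed limit or range.

## Working session

There is one attempt and no reset: what is moved stays moved. The work goes in short steps, Python scripts to look and compute and a shell command to move; the robot and the scene stay as the last step left them, time stands still between calls to the robot, and variables do not carry over. Pictures are saved under pics/ and viewed, and the job is handed in when it is done.

```bash
ls; mkdir -p pics
python3 - <<'E'
from rig import env
import cv2,numpy as np
print(env.observe())
for n in ("scene","top"):
    d=env.get_image(n); cv2.imwrite(f"pics/{n}0.png",d["image"][:,:,::-1]); print(n,d["K"],d["R"],d["t"])
E
```

```text
pics
{'time_s': 0.0, 'q': array([-7.59333873e+01,  2.18414027e+01,  7.43879029e+01,  6.86817500e-04,
        8.38580771e+01, -1.23363472e+01]), 'qvel': array([ 0.03184916,  0.03320115,  0.05542946, -0.0450349 ,  0.05244938,
       -0.02160284]), 'joint_efforts': array([-2.57332045e-03, -4.48475718e+01, -2.31278998e+01, -2.81071516e-04,
        4.83744036e-03, -6.18146771e-06]), 'position': array([ 0.24449972, -0.49234871,  0.24968936]), 'tool_rot': array([[ 8.95689425e-01,  4.44680026e-01, -3.59117888e-04],
       [ 4.44680043e-01, -8.95688262e-01,  1.48227942e-03],
       [ 3.37482377e-04, -1.48735456e-03, -9.99998837e-01]]), 'ft_force': array([ 0.36640039,  0.16060532, -0.68816723]), 'wrist_torque': array([ 0.03181617,  0.00656855, -0.01599763]), 'grip_width': 0.08539159015795958}
scene [[520.58267843   0.         328.70876097]
 [  0.         520.58267843 205.21414222]
 [  0.           0.           1.        ]] [[ 0.80190885 -0.59744098  0.00254514]
 [-0.2408382  -0.32715523 -0.91376497]
 [ 0.54675329  0.73214325 -0.40623529]] [-0.4223698   0.22679695  1.36336469]
top [[444.6592072    0.         313.9768688 ]
 [  0.         444.6592072  198.29188245]
 [  0.           0.           1.        ]] [[ 0.00266771 -0.99999037  0.00348508]
 [-0.99321676 -0.00305474 -0.11623743]
 [ 0.11624696 -0.00315135 -0.99321534]] [0.0062706  0.48617535 1.37604059]
```

View pics/scene0.png

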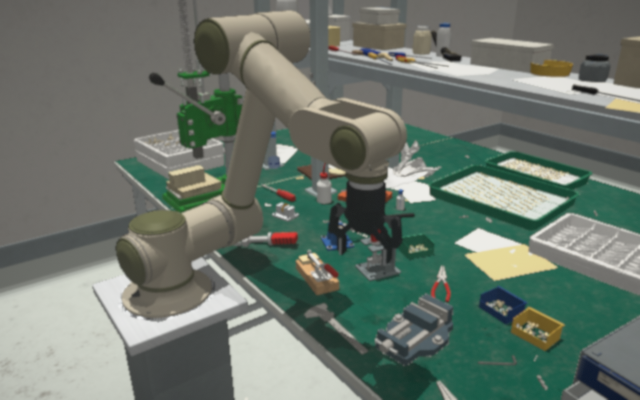

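View pics/top0.png

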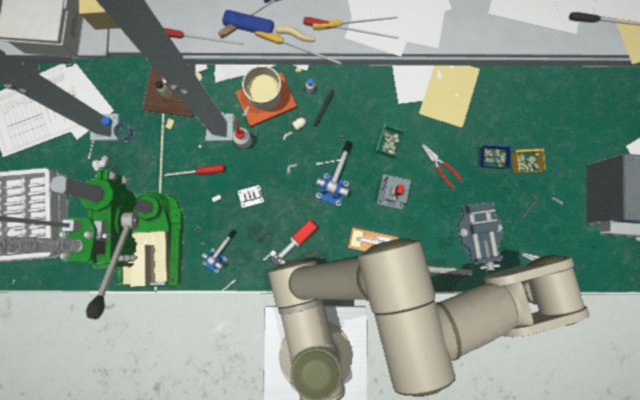

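The top view shows these candidates:
- **Fork tools:** one hangs in the grey rest at (397,190), and a bigger one lies at (295,240).
- **Brackets:** the larger blue one is at (335,185), and a smaller one is at (217,252).
- **Clip stand:** at (251,195).

I'll check each in enlarged crops.

Run:
```python
import cv2
a=cv2.imread("pics/top0.png")
c=a[130:280,190:420]; 
def s(c,k,n): cv2.imwrite(n,cv2.resize(c,None,fx=k,fy=k,interpolation=cv2.INTER_CUBIC))
s(a[135:215,300:420],6.5,"pics/t_br.png")
s(a[160:280,195:325],6,"pics/t_left.png")
b=cv2.imread("pics/scene0.png"); s(b[170:300,230:440],3.8,"pics/s_c.png")
```

```text
(no output)
```

View pics/t_br.png

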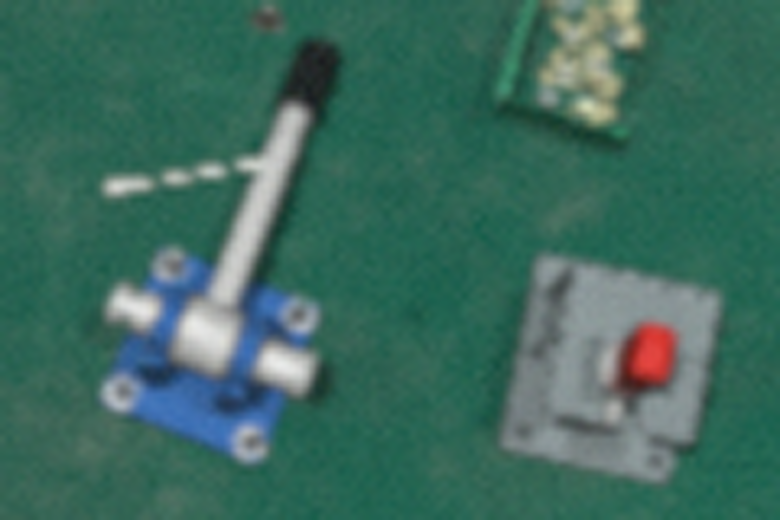

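View pics/t_left.png

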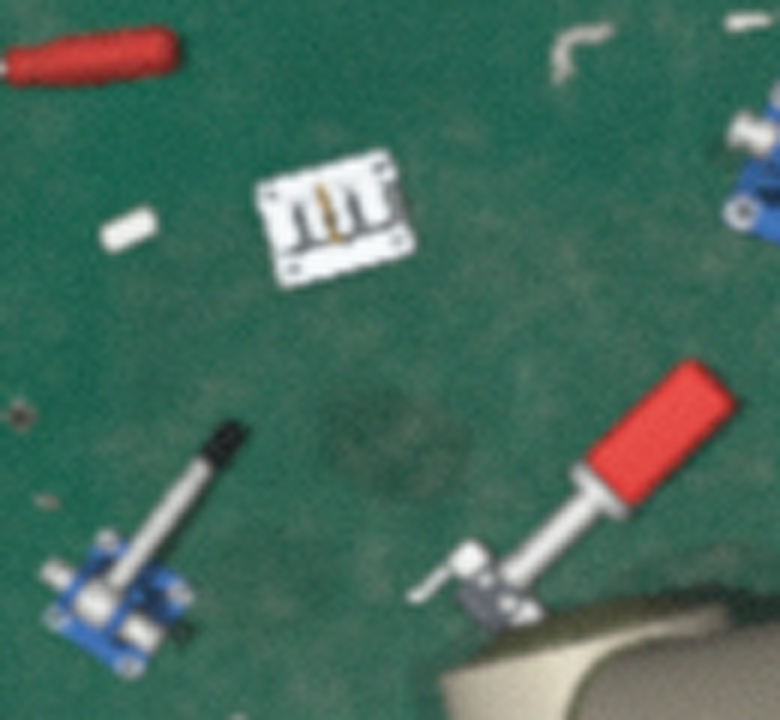

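View pics/s_c.png

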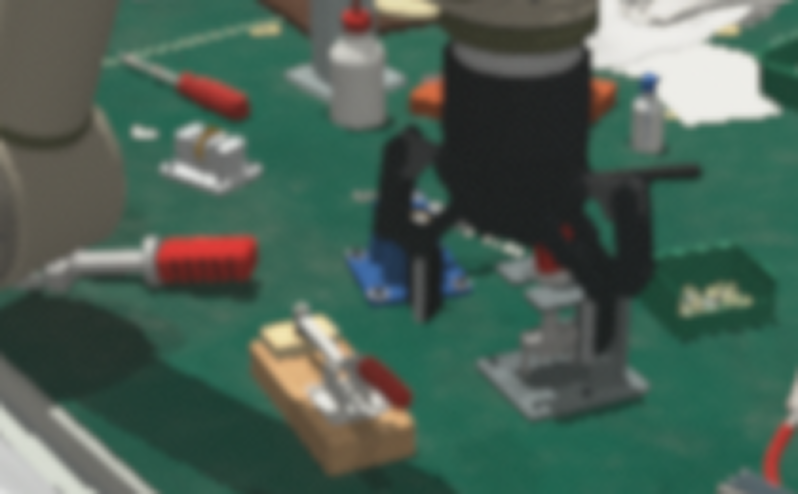

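```bash
cat > h.py <<'E'
import numpy as np,cv2
from rig import env
CAL={}
CAL['scene']=(np.array([[520.58267843,0,328.70876097],[0,520.58267843,205.21414222],[0,0,1]]),np.array([[0.80190885,-0.59744098,0.00254514],[-0.2408382,-0.32715523,-0.91376497],[0.54675329,0.73214325,-0.40623529]]),np.array([-0.4223698,0.22679695,1.36336469]))
CAL['top']=(np.array([[444.6592072,0,313.9768688],[0,444.6592072,198.29188245],[0,0,1]]),np.array([[0.00266771,-0.99999037,0.00348508],[-0.99321676,-0.00305474,-0.11623743],[0.11624696,-0.00315135,-0.99321534]]),np.array([0.0062706,0.48617535,1.37604059]))
def at(n,u,v,z):
    K,R,t=CAL[n]; d=R.T@np.linalg.inv(K)@np.array([u,v,1.]); c=-R.T@t
    return c+d*(z-c[2])/d[2]
def proj(n,X):
    K,R,t=CAL[n]; p=K@(R@np.array(X,float)+t); return p[:2]/p[2]
def pic(n,name,box=None,k=1):
    a=env.get_image(n)["image"][:,:,::-1]
    cv2.imwrite("pics/raw_"+name,a)
    if box: a=a[box[1]:box[3],box[0]:box[2]]
    cv2.imwrite("pics/"+name,cv2.resize(a,None,fx=k,fy=k,interpolation=cv2.INTER_CUBIC))
E
python3 - <<'E'
from h import *
np.set_printoptions(precision=4,suppress=True)
for n in CAL: print(n,-CAL[n][1].T@CAL[n][2])
c=lambda x,y,o,k:(o[0]+x/k,o[1]+y/k)
B=(300,135);L=(195,160)
print('grip top',at('top',*c(655,345,B,6.5),.152))
print('rest base corners',[at('top',*c(x,y,B,6.5),0.005) for x,y in((540,255),(720,290),(665,480),(500,450))])
print('bracket screws',[at('top',*c(x,y,B,6.5),0.01) for x,y in((172,265),(300,315),(250,442),(122,392))])
print('pin ends',[at('top',*c(x,y,B,6.5),0.06) for x,y in((115,303),(318,372))])
print('stand base',[at('top',*c(x,y,L,6),0.005) for x,y in((258,187),(385,150),(413,250),(285,287))])
print('clip top ends',[at('top',*c(x,y,L,6),0.049) for x,y in((321,187),(336,242))])
E
```

```text
scene [-0.3521 -1.1763  0.7622]
top [0.3229 0.0121 1.4232]
grip top [ 0.5022 -0.2425  0.152 ]
rest base corners [array([ 0.5679, -0.2156,  0.005 ]), array([ 0.5506, -0.3048,  0.005 ]), array([ 0.4557, -0.2756,  0.005 ]), array([ 0.4703, -0.1944,  0.005 ])]
bracket screws [array([ 0.5614, -0.0324,  0.01  ]), array([ 0.5366, -0.0957,  0.01  ]), array([ 0.4734, -0.0707,  0.01  ]), array([ 0.498 , -0.0077,  0.01  ])]
pin ends [array([ 0.5345, -0.0036,  0.06  ]), array([ 0.5017, -0.1003,  0.06  ])]
stand base [array([0.5112, 0.2519, 0.005 ]), array([0.5315, 0.1843, 0.005 ]), array([0.4775, 0.1684, 0.005 ]), array([0.4574, 0.2363, 0.005 ])]
clip top ends [array([0.5055, 0.2118, 0.049 ]), array([0.4767, 0.2035, 0.049 ])]
```

```bash
python3 -m pendant '[[[0.2,-0.06,-0.1],[0,0,0]],[[0.4,-0.14,-0.1],[0,0,0]],[[0.48,-0.165,-0.1],[0,0,0]],[[0.48,-0.165,-0.1],[0,0,0]],[[0.48,-0.165,-0.1],[0,0,0]],[[0.48,-0.165,0],[0,0,0]],[[0.4,-0.14,0],[0,0,0]],[[0.3,-0.1,0],[0,0,0]],[[0.14,-0.05,0],[0,0,0.04]],[[0,0,0],[0,0,0.1]],[[0,0,0],[0,0,0.1]],[[0,0,0],[0,0,0.1]],[[0,0,0],[0,0,0.076]],[[0,0,0],[0,0,0]],[[0,0,0],[0,0,0]]]' 1 80
python3 - <<'E'
from h import *
pic("scene","s1.png"); pic("top","t1.png",(190,120,430,280),3.3)
E
```

```text
time_s: 1.98
position: [0.4945, -0.2397, 0.3006]
tool_rot: [[0.982, -0.189, 0.0], [-0.189, -0.982, -0.0], [0.0, 0.0, -1.0]]
ft_force: [0.5, -1.0, 0.1]
grip_width: 0.0852
```

View pics/s1.png

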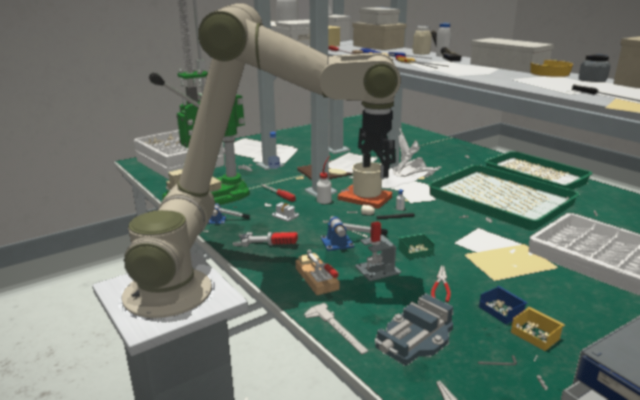

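View pics/t1.png

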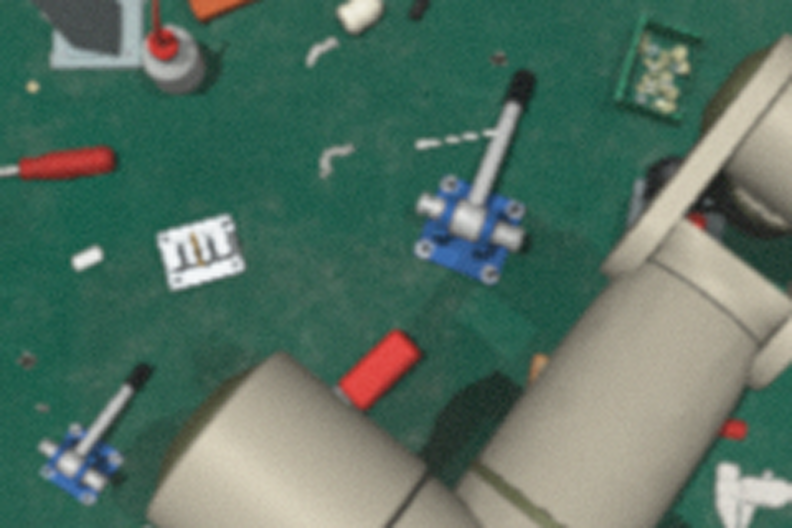

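Run:
```python
import cv2
b=cv2.imread("pics/raw_s1.png")
def s(c,k,n): cv2.imwrite(n,cv2.resize(c,None,fx=k,fy=k,interpolation=cv2.INTER_CUBIC))
s(b[210:285,310:410],8,"pics/s1a.png"); s(b[190:230,260:310],14,"pics/s1b.png")
```

```text
(no output)
```

View pics/s1a.png

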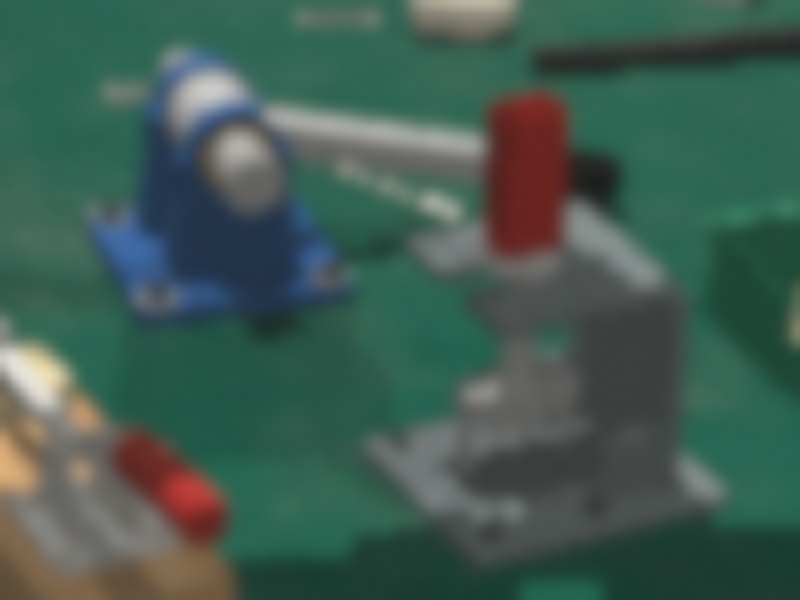

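View pics/s1b.png

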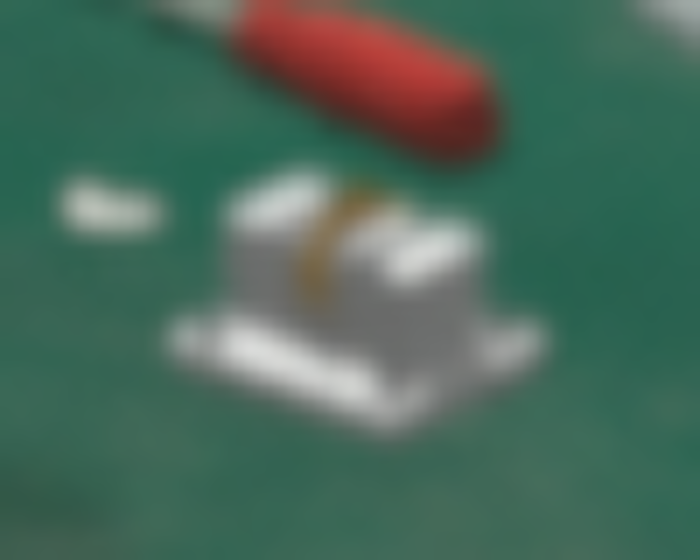

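Run:
```python
import cv2
a=cv2.imread("pics/raw_t1.png")
def s(c,k,n): cv2.imwrite(n,cv2.resize(c,None,fx=k,fy=k,interpolation=cv2.INTER_CUBIC))
s(a[170:208,312:355],16,"pics/t1br.png"); s(a[180:215,230:270],16,"pics/t1st.png")
b=cv2.imread("pics/raw_s1.png");s(b[212:255,318:360],14,"pics/s1br.png")
```

```text
(no output)
```

View pics/t1br.png

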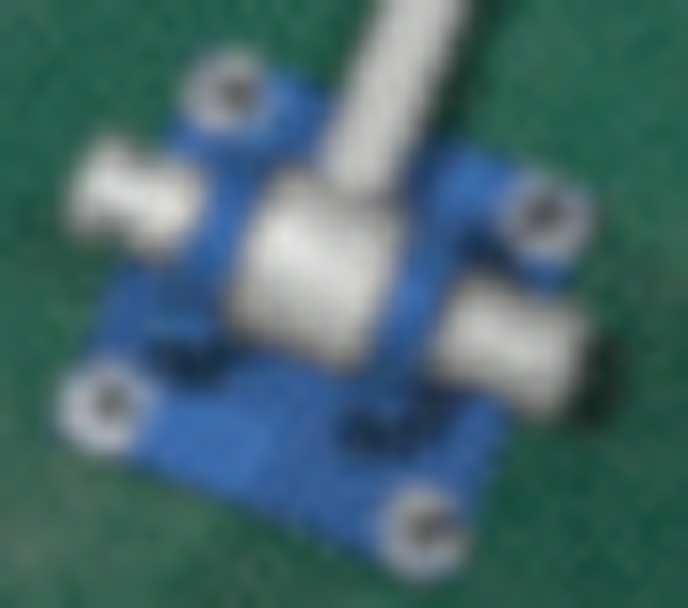

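View pics/s1br.png

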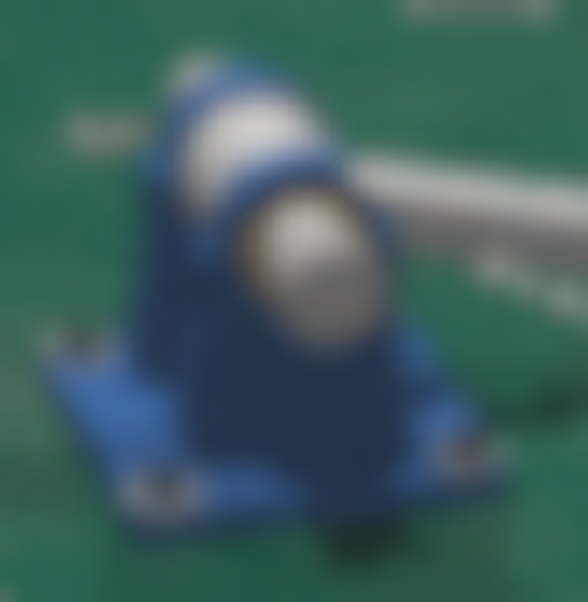

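View pics/t1st.png

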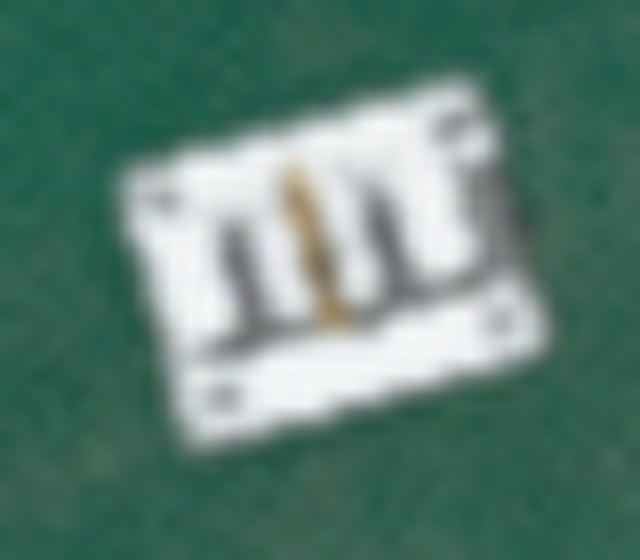

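Run:
```python
from h import *
ims=[cv2.imread("pics/raw_t1.png"),cv2.imread("pics/top0.png")]
o=np.array([.5181,-.052,.06]); 
yd=np.array([.0328,.0967,0]);yd/=np.linalg.norm(yd); xd=np.array([yd[1],-yd[0],0])
print(np.degrees(np.arctan2(yd[1],yd[0])))
W=np.arange(-60,60.1,.25);H=np.arange(-25,25.1,.25)
out=[]
for im in ims:
    mx=np.zeros((len(H),len(W)),np.float32);my=mx.copy()
    for i,h in enumerate(H):
        for j,w in enumerate(W):
            mx[i,j],my[i,j]=proj('top',o+yd*w/1e3+xd*h/1e3)
    out.append(cv2.remap(im,mx,my,cv2.INTER_CUBIC))
r=np.vstack(out); cv2.imwrite("pics/rect.png",cv2.resize(r,None,fx=1.6,fy=1.4))
```

```text
71.26340383966603
```

View pics/rect.png

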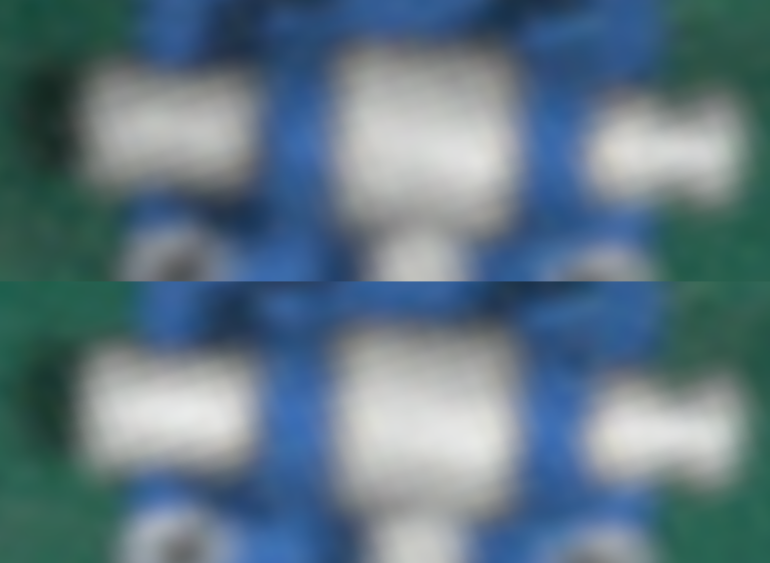

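Run:
```python
from h import *
np.set_printoptions(precision=4,suppress=True)
a=cv2.imread("pics/top0.png")
def s(c,k,n): cv2.imwrite(n,cv2.resize(c,None,fx=k,fy=k,interpolation=cv2.INTER_CUBIC))
s(a[170:212,372:416],14,"pics/t0tool.png")
print(at('scene',376.1,231.5,.124), at('top',300+655/6.5,135+345/6.5,.152))
# model overlay
o=cv2.resize(a[170:212,372:416],None,fx=14,fy=14,interpolation=cv2.INTER_CUBIC)
def box(c,yaw,hx,hy,z):
    cc,ss=np.cos(yaw),np.sin(yaw)
    return [(c[0]+cc*x-ss*y,c[1]+ss*x+cc*y,z) for x,y in((hx,hy),(-hx,hy),(-hx,-hy),(hx,-hy))]
c=(.5015,-.2415)
for z,col in((.152,(0,255,255)),(.096,(255,255,0))):
    p=np.array([proj('top',q) for q in box(c,np.radians(-11),.013,.009,z)])
    p=((p-[372,170]+.5)*14).astype(int); cv2.polylines(o,[p],True,col,1)
cv2.imwrite("pics/t0tool_o.png",o)
```

```text
[ 0.5055 -0.243   0.124 ] [ 0.5022 -0.2425  0.152 ]
```

View pics/t0tool_o.png

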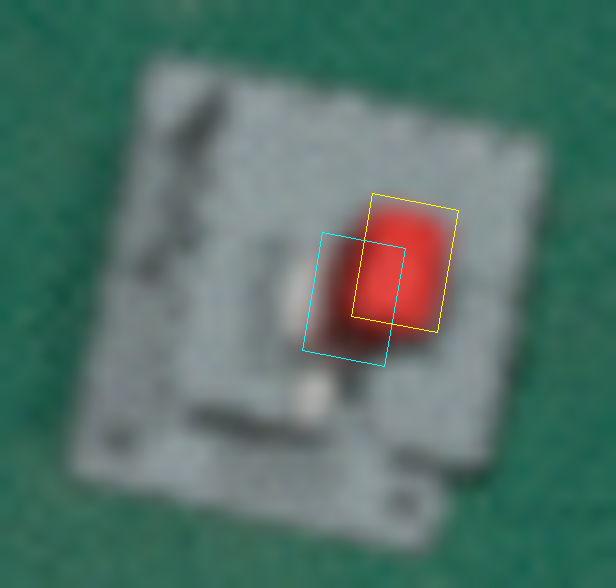

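```bash
python3 -m pendant '[[[0.05,0,0.3],[0,0,0]],[[0.037,0,0.5],[0,0,0]],[[0,0,0.5],[0,0,0]],[[0,0,0.3],[0,0,0]],[[0,0,0.15],[0,0,0]],[[0,0,0],[0,0,0]]]' 1 80
python3 - <<'E'
from h import *
pic("scene","s2.png",(320,170,420,285),6)
E
```

```text
time_s: 2.82
position: [0.5029, -0.2419, 0.1252]
tool_rot: [[0.982, -0.191, -0.001], [-0.191, -0.982, 0.001], [-0.001, -0.0, -1.0]]
ft_force: [-1.1, 0.1, -0.4]
grip_width: 0.0854
```

View pics/s2.png

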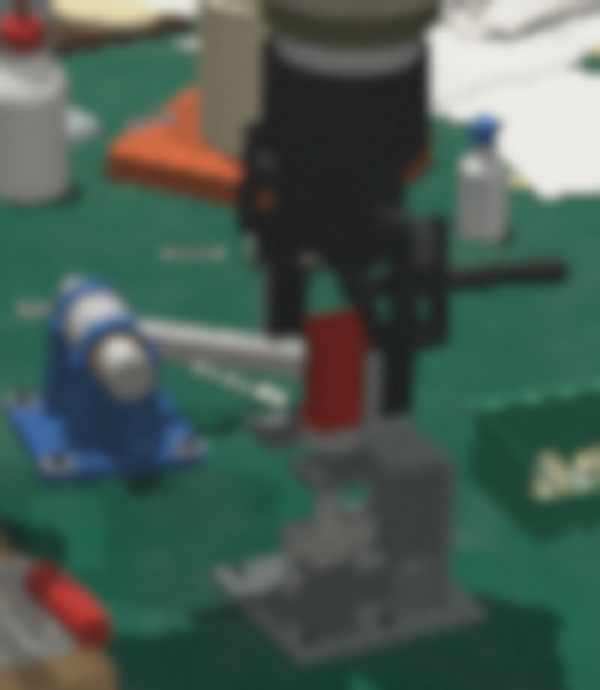

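The red grip sits between the open fingers (grip at about (335,370) in the crop, fingers on either side). I'll close on it.

```bash
python3 -m pendant '[[[0,0,0],[0,0,0]],[[0,0,0],[0,0,0]],[[0,0,0],[0,0,0]],[[0,0,0],[0,0,0]],[[0,0,0],[0,0,0]],[[0,0,0],[0,0,0]],[[0,0,0],[0,0,0]],[[0,0,0],[0,0,0]]]' -1 100
python3 - <<'E'
from h import *
pic("scene","s3.png",(320,170,420,285),6)
print(env.observe()["wrist_torque"])
E
```

```text
time_s: 3.88
position: [0.503, -0.2419, 0.1257]
tool_rot: [[0.982, -0.191, 0.001], [-0.191, -0.982, -0.0], [0.001, 0.0, -1.0]]
ft_force: [-0.4, 0.4, 4.9]
grip_width: 0.0171
[0.20426045 0.13207402 0.02579103]
```

View pics/s3.png

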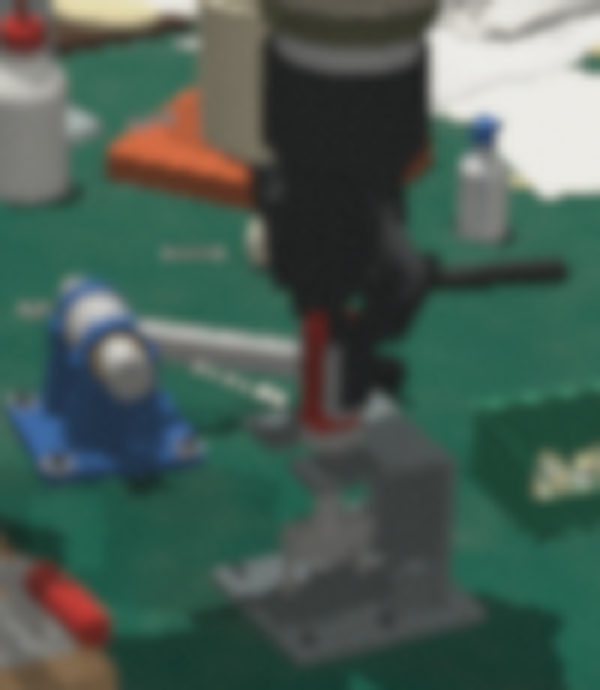

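```bash
python3 -m pendant '[[[0,0,-0.03],[0,0,0]],[[0,0,-0.03],[0,0,0]],[[0,0,0],[0,0,0]],[[-0.08,0,0],[0,0,0]],[[-0.1,0,0],[0,0,0]],[[-0.12,0,0],[0,0,0]],[[0,0,0],[0,0,0]]]'; python3 -c "
from rig import env;print(env.observe()['wrist_torque'])"
```

```text
time_s: 4.8
position: [0.4726, -0.2359, 0.1315]
tool_rot: [[0.981, -0.192, -0.0], [-0.192, -0.981, 0.0], [-0.0, -0.0, -1.0]]
ft_force: [-0.8, 0.2, -1.3]
grip_width: 0.0172
[ 0.01139239 -0.03076956 -0.01334886]
```

```bash
python3 -m pendant '[[[-0.15,0,0],[0,0,0]],[[-0.2,0,0],[0,0,0]],[[0,0,-0.3],[0,0,0]],[[0,0,-0.4],[0,0,0]],[[0,0,-0.2],[0,0,0]]]'
python3 - <<'E'
from h import *
np.set_printoptions(precision=4,suppress=True)
o=np.array([230,180])
f=lambda x,y,z:at('top',*(o+np.array([x,y])/16-.5+.5/16),z)
P=[f(125,165,.004),f(470,75,.004),f(550,345,.004),f(190,450,.004)]
print(P,np.mean(P,0))
ang=lambda a,b:np.degrees(np.arctan2(*(b-a)[:2][::-1]))
print(ang(P[1],P[0]),ang(P[2],P[3]),ang(P[3],P[0]),ang(P[2],P[1]))
a,b=f(290,170,.049),f(337,328,.049); print(a,b,(a+b)/2,ang(b,a),np.linalg.norm(a-b))
E
```

```text
time_s: 5.42
position: [0.4396, -0.2298, 0.2235]
tool_rot: [[0.981, -0.192, 0.003], [-0.192, -0.981, -0.002], [0.003, 0.002, -1.0]]
ft_force: [-0.6, 0.1, -2.5]
grip_width: 0.0167
[array([0.5156, 0.2543, 0.004 ]), array([0.5341, 0.1853, 0.004 ]), array([0.4795, 0.1683, 0.004 ]), array([0.4581, 0.24  , 0.004 ])] [0.4968 0.212  0.004 ]
105.00924469966372 106.59272505281724 13.969640303481386 17.24607250911729
[0.5086 0.2145 0.049 ] [0.4777 0.2047 0.049 ] [0.4932 0.2096 0.049 ] 17.482881219546922 0.032441131417684836
```

```bash
python3 -m pendant '[[[0,0,-0.1],[0,0,-0.09]],[[0,0,-0.1],[0,0,-0.1]],[[0,0,-0.1],[0,0,-0.108]],[[0.1,-0.23,0],[0,0,0]],[[0.192,-0.455,0],[0,0,0]],[[0.192,-0.455,0],[0,0,0]],[[0.192,-0.455,0],[0,0,0]],[[0.192,-0.455,0],[0,0,0]],[[0.192,-0.455,0],[0,0,0]],[[0.192,-0.455,0],[0,0,0]],[[0.192,-0.455,0],[0,0,0]],[[0.192,-0.455,0],[0,0,0]],[[0.092,-0.225,0],[0,0,0]],[[0,0,0.3],[0,0,0]],[[0,0,0.3],[0,0,0]],[[0,0,0],[0,0,0]],[[0,0,0],[0,0,0]]]'
python3 - <<'E'
from h import *
pic("scene","s4.png",(220,120,340,230),6.5)
pic("top","t4.png",(215,150,305,225),8)
E
```

```text
time_s: 7.55
position: [0.4946, 0.2117, 0.1926]
tool_rot: [[0.962, 0.272, 0.002], [0.272, -0.962, 0.0], [0.002, 0.0, -1.0]]
ft_force: [-0.2, -0.7, -1.2]
grip_width: 0.0168
```

View pics/s4.png

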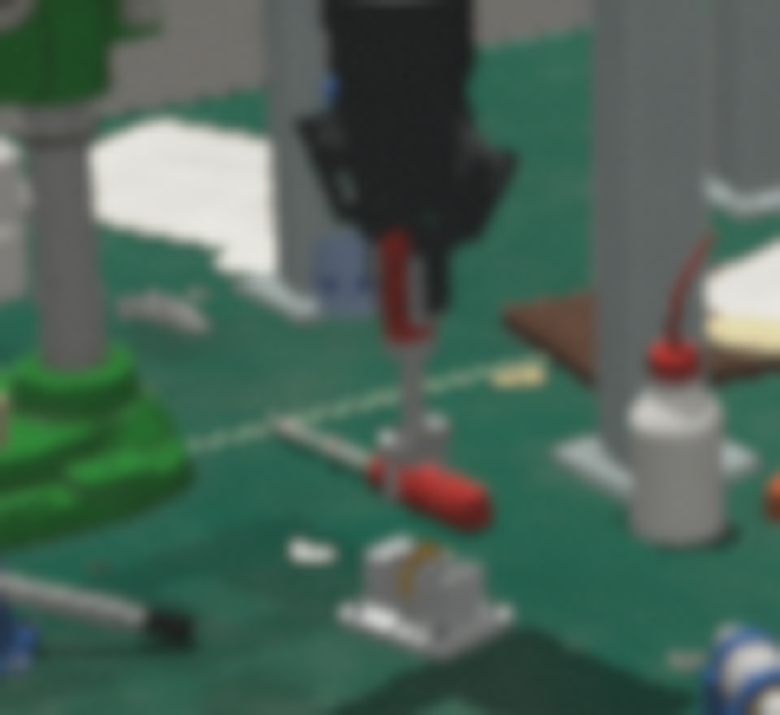

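View pics/t4.png

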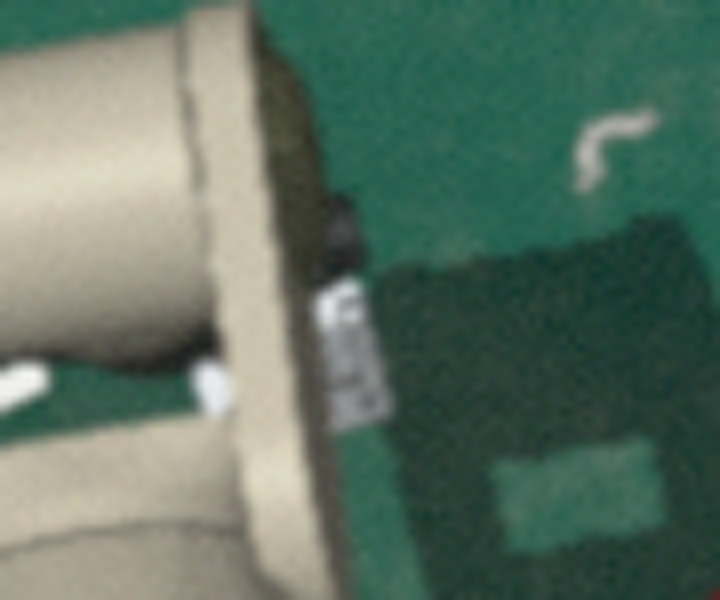

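Run:
```python
from h import *
b=cv2.imread("pics/raw_s4.png")
def s(c,k,n): cv2.imwrite(n,cv2.resize(c,None,fx=k,fy=k,interpolation=cv2.INTER_CUBIC))
s(b[150:225,265:305],8,"pics/s4a.png")
T=np.array([.4946,.2117,.1926]); R=np.array([[.962,-.272],[.272,.962]])
def P(x,y,z): # tool frame rel fork mouth
    q=R@[x,y]; return proj('scene',[T[0]+q[0],T[1]+q[1],T[2]-.1107+z])
for n,p in dict(shank_top=(0,0,.07),shank_bot=(0,0,.035),gripc=(0,0,.109),prongL=(-.019,0,-.001),prongR=(.019,0,-.001)).items(): print(n,P(*p),(P(*p)-[265,150])*8)
def S(x,y,z,c=(.495,.211)):
    q=R@[x,y]; return proj('scene',[c[0]+q[0],c[1]+q[1],z])
for n,p in dict(clip_near=(-.017,0,.049),clip_far=(.017,0,.049)).items(): print(n,S(*p),(S(*p)-[265,150])*8)
```

```text
shank_top [282.94131125 174.95679139] [143.53049    199.65433115]
shank_bot [283.28838571 184.76521945] [146.30708566 278.12175561]
gripc [282.54777724 163.83540239] [140.38221789 110.68321909]
prongL [279.8258597  196.42555971] [118.60687758 371.4044777 ]
prongR [287.39378622 192.97783571] [179.1502898  343.82268568]
clip_near [280.77471182 204.98567595] [126.19769456 439.88540764]
clip_far [287.49023838 201.80179403] [179.92190705 414.41435222]
```

View pics/s4a.png

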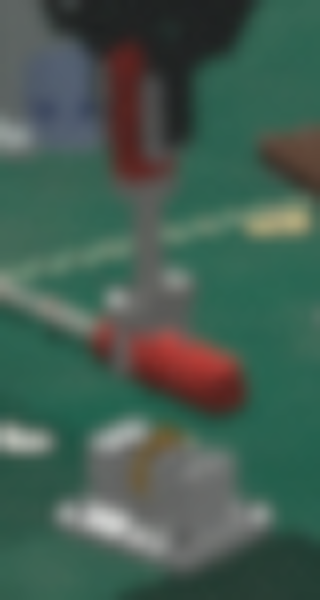

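Run:
```python
from h import *
b=cv2.imread("pics/raw_s4.png")
o=cv2.resize(b[185:225,265:305],None,fx=18,fy=18,interpolation=cv2.INTER_CUBIC)
cv2.imwrite("pics/s4b_plain.png",o)
y=np.radians(15.7);R=np.array([[np.cos(y),-np.sin(y)],[np.sin(y),np.cos(y)]])
def S(x,y,z,c=(.495,.211)):
    q=R@[x,y]; p=proj('scene',[c[0]+q[0],c[1]+q[1],z]); return ((p-[265,185]+.5)*18).astype(int)
B=lambda hx,hy,z:np.array([S(a*hx,b*hy,z) for a,b in((1,1),(-1,1),(-1,-1),(1,-1))])
cv2.polylines(o,[B(.028,.036,0)],True,(0,255,255),1)
cv2.polylines(o,[B(.028,.036,.005)],True,(0,160,255),1)
cv2.polylines(o,[B(.0135,.015,.0395)],True,(255,255,0),1)
cv2.polylines(o,[B(.017,.002,.049)],True,(255,0,255),1)
cv2.imwrite("pics/s4b.png",o)
```

View pics/s4b.png

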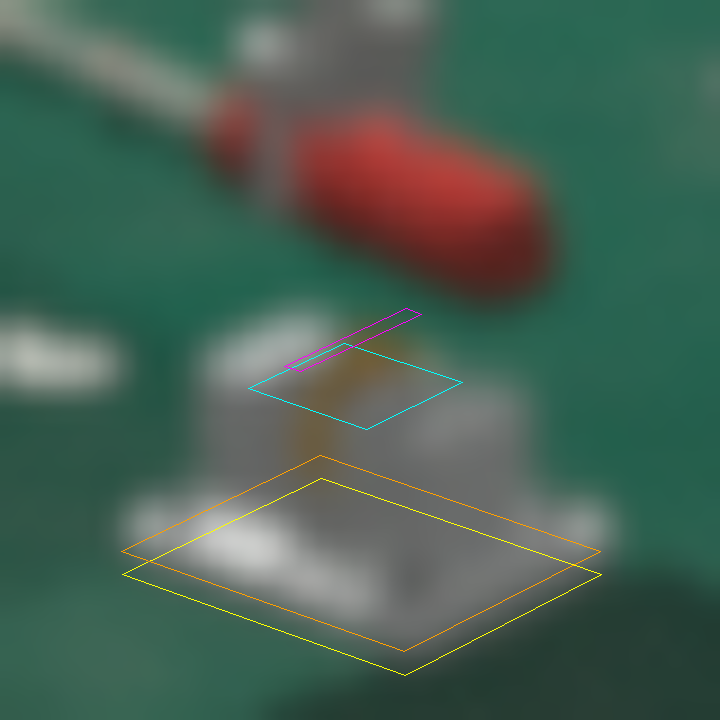

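View pics/s4b_plain.png

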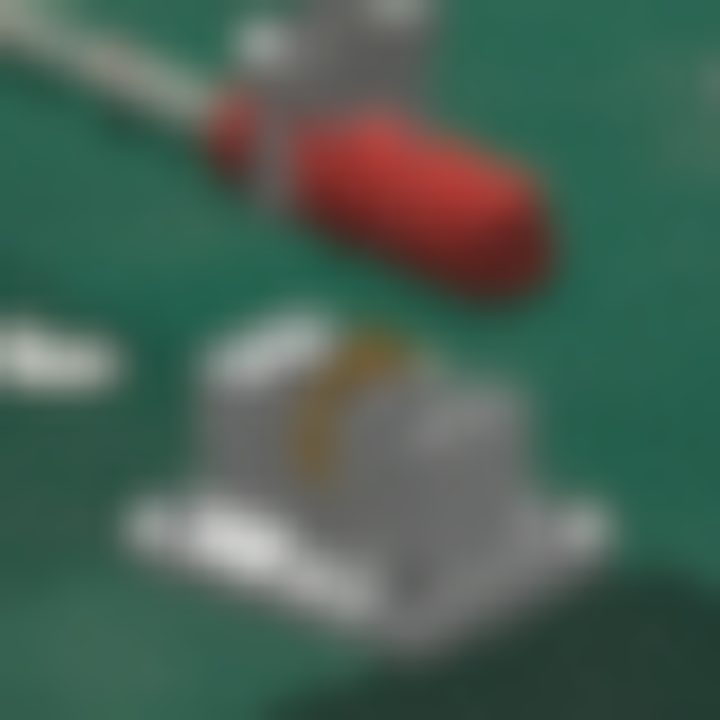

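Run:
```python
from h import *
np.set_printoptions(linewidth=200)
for n,box in(("raw_s4.png",(278,200,292,214)),("raw_s1.png",(278,200,292,214)),("raw_t1.png",(243,187,256,204))):
    b=cv2.imread("pics/"+n).astype(int); m=b[:,:,2]-b[:,:,0]
    x0,y0,x1,y1=box; print(n);print("     ",list(range(x0,x1)))
    for y in range(y0,y1): print(y,m[y,x0:x1])
```

```text
raw_s4.png
      [278, 279, 280, 281, 282, 283, 284, 285, 286, 287, 288, 289, 290, 291]
200 [-43 -42 -42 -42 -41 -39 -36 -31 -20  -6  10  24  36  40]
201 [-43 -40 -35 -33 -33 -35 -36 -36 -33 -30 -21 -10   3  12]
202 [-32 -26 -22 -19 -20 -22 -20 -16 -20 -28 -32 -31 -26 -20]
203 [-18 -14 -11  -9  -8  -5   8  18  12  -5 -20 -30 -34 -35]
204 [-10  -6  -4  -2   4  17  37  48  39  19   0 -18 -29 -33]
205 [ -4  -1   0   5  17  33  46  48  35  21   6  -7 -19 -23]
206 [ -2   0   3  12  30  39  34  24  16   9   2  -4  -9 -12]
207 [-1  0  5 20 36 33 17  8  3  1  0 -1 -3 -4]
208 [ 0  1  8 25 38 28 10  2 -1 -1 -1 -1  0  0]
209 [-1  1  9 28 39 26  9  1  0  0  0  0  0 -1]
210 [ 0  0  8 25 36 23  8  2  0 -1  0  1  0 -1]
211 [-1  1  5 15 24 18  7  1  0  0 -1  0  0 -1]
212 [ 0  0  2  5 10  9  5  1  0  0 -1  0  0 -1]
213 [ 0  1  0  1  3  3  1  1  0  0 -1 -1 -1 -1]
raw_s1.png
      [278, 279, 280, 281, 282, 283, 284, 285, 286, 287, 288, 289, 290, 291]
200 [-43 -43 -42 -41 -40 -38 -37 -31 -21  -6  10  24  35  42]
201 [-42 -38 -34 -31 -32 -34 -36 -35 -33 -29 -21 -10   3  11]
202 [-31 -24 -20 -18 -18 -20 -
[... 918 characters left out ...]
-4 14 46 21 -1 -6 -8 -6 -7 -3]
192 [ -4  -5  -5  -5   9  45  31   1  -6  -7  -6 -10  -4]
193 [ -8  -8  -9  -7  11  45  47   3  -5  -8  -9 -10 -10]
194 [ -7  -7  -5  -5   0  29  46  10  -9  -5  -9  -7 -11]
195 [ -8  -7  -8 -11  -4   7  40  19  -4  -6  -8  -7  -7]
196 [ -8  -9  -8 -10  -5   4  34  23  -4  -6  -8  -5  -5]
197 [ -8 -10  -8 -10  -5  -1  19  28   1  -4  -9  -7  -7]
198 [ -5 -11  -3  -6  -8  -6  12  36  13  -4  -6  -5  -5]
199 [-5 -5 -5 -6 -5 -5 11 50 39  8 -2 -7 -6]
200 [ -6  -5  -4  -2  -5  -5   8  26  26   5  -6 -10  -5]
201 [-6 -6 -5 -6 -9 -8 -6 -4 -2 -7 -7 -5 -4]
202 [-11  -7 -12 -11  -7  -6  -6  -6  -6  -6  -5  -5  -4]
203 [ -8 -11  -7  -8  -4  -5  -5  -5  -4  -4  -5  -4  -6]
```

Run:
```python
from h import *
np.set_printoptions(precision=4,suppress=True)
yw=np.radians(16.3);R=np.array([[np.cos(yw),-np.sin(yw)],[np.sin(yw),np.cos(yw)]])
def S(n,x,y,z,c=(.495,.211)):
    q=R@[x,y]; return proj(n,[c[0]+q[0],c[1]+q[1],z])
for z in(.02,.03,.04): print(z,'scene near',S('scene',-.017,0,z),'top near',S('top',-.017,0,z),'top far',S('top',.017,0,z))
print('flat',[S('top',x,0,.049) for x in(-.012,0,.012)],[S('scene',x,0,.049) for x in(-.012,0,.012)])
```

```text
0.02 scene near [281.1047 212.8016] top near [251.3952 200.7447] top far [248.5902 190.5432]
0.03 scene near [281.0026 210.1222] top near [250.9627 200.3932] top far [248.139  190.1206]
0.04 scene near [280.9    207.4305] top near [250.524  200.0368] top far [247.6813 189.6919]
flat [array([249.7022, 198.177 ]), array([248.6919, 194.4991]), array([247.6835, 190.8283])] [array([281.7971, 204.52  ]), array([284.1559, 203.3826]), array([286.4914, 202.2565])]
```

Run:
```python
from h import *
np.set_printoptions(linewidth=200)
b=cv2.imread("pics/raw_s4.png").astype(int)
print(list(range(276,294)))
for y in range(172,200): print(y,b[y,276:294,1]-b[y,276:294,2])
b=cv2.imread("pics/raw_s4.png");
cv2.imwrite("pics/s4c.png",cv2.resize(b[150:202,266:300],None,fx=14,fy=14,interpolation=cv2.INTER_CUBIC)[:600*1])
```

```text
[276, 277, 278, 279, 280, 281, 282, 283, 284, 285, 286, 287, 288, 289, 290, 291, 292, 293]
172 [ 44  40  25   0 -19 -29 -30 -25 -18  -9   6  28  46  53  54  53  53  52]
173 [ 45  42  32  14   0  -7 -11  -8  -4   3  15  33  49  53  53  54  53  53]
174 [47 46 42 30 18  9  3 -1  4 14 28 43 52 54 55 54 54 54]
175 [50 50 49 43 34 22  8  2  8 25 42 52 54 54 54 54 53 49]
176 [52 52 52 50 43 28 12  4 10 29 47 53 53 50 47 47 47 42]
177 [52 53 53 52 45 29 12  4 11 29 41 47 46 42 36 37 39 39]
178 [51 52 51 50 44 28 11  4 10 23 32 37 40 38 33 34 39 43]
179 [49 47 43 43 38 25 10  4 10 23 29 35 39 43 41 43 47 50]
180 [43 39 34 34 32 24  9  4 10 25 36 41 48 51 53 54 55 54]
181 [38 35 32 31 32 25 12  4  9 26 43 51 55 57 57 56 55 54]
182 [38 39 39 41 40 30 14  4  8 24 38 48 53 55 57 57 55 54]
183 [44 48 51 53 49 34 13  4  6 17 26 34 42 51 55 56 55 55]
184 [52 49 51 52 46 30 11  3  3  8 13 18 26 40 52 56 56 56]
185 [53 48 41 35 30 20  8  2  2  2  5  6 13 30 49 57 59 59]
186 [55 45 30 18 12  8  3  0  1  0  1  2  9 29 49 58 59 60]
187 [55 42 22 10  5  2  0  0  0  0  1  3 13 33 51 59 59 60]
188 [43 31 14
[... 258 characters left out ...]
 57]
192 [-16 -48 -52 -30 -23 -44 -61 -66 -76 -89 -88 -67 -42 -22  -2  20  39  50]
193 [  -2  -34  -38  -21  -24  -55  -80  -90  -98 -108 -109  -97  -85  -74  -57  -31   -4   20]
194 [  21   -7  -16  -11  -20  -50  -78  -91  -99 -105 -110 -110 -108 -108 -100  -82  -57  -30]
195 [  38   24    9    1  -12  -37  -64  -79  -87  -95  -99 -104 -109 -113 -114 -107  -94  -70]
196 [  47   42   31   17    2  -17  -40  -59  -70  -79  -85  -92  -97 -103 -104 -103  -96  -80]
197 [ 49  50  46  38  28  13  -7 -29 -44 -56 -65 -74 -83 -87 -88 -84 -78 -67]
198 [ 54  55  55  53  50  43  29  10  -8 -23 -38 -52 -64 -70 -71 -68 -62 -56]
199 [ 57  59  59  59  59  58  53  42  31  18  -1 -19 -37 -47 -54 -55 -53 -49]
```

View pics/s4c.png

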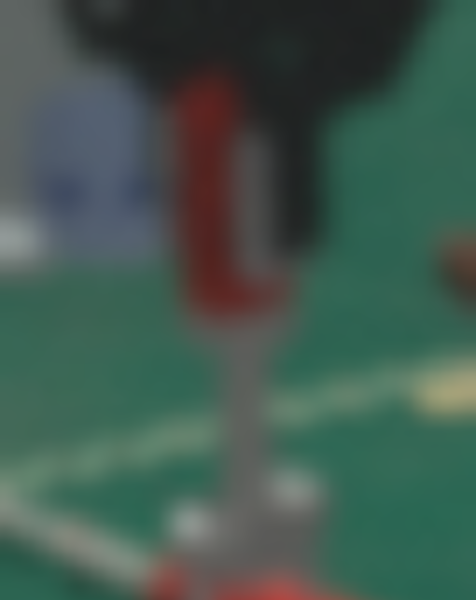

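```bash
python3 -m pendant '[[[0.003,0.023,0],[0,0,0]],[[0,0,0.2],[0,0,0]],[[0,0,0.15],[0,0,0]],[[0,0,0.02],[0,0,0]],[[0,0,0],[0,0,0]],[[0,0,0],[0,0,0]]]'
python3 - <<'E'
from h import *
pic("scene","s5.png",(262,165,307,220),12)
E
```

```text
time_s: 8.4
position: [0.4953, 0.2095, 0.1551]
tool_rot: [[0.962, 0.272, 0.001], [0.272, -0.962, 0.0], [0.001, 0.0, -1.0]]
ft_force: [-0.1, 0.2, -2.0]
grip_width: 0.0166
```

View pics/s5.png

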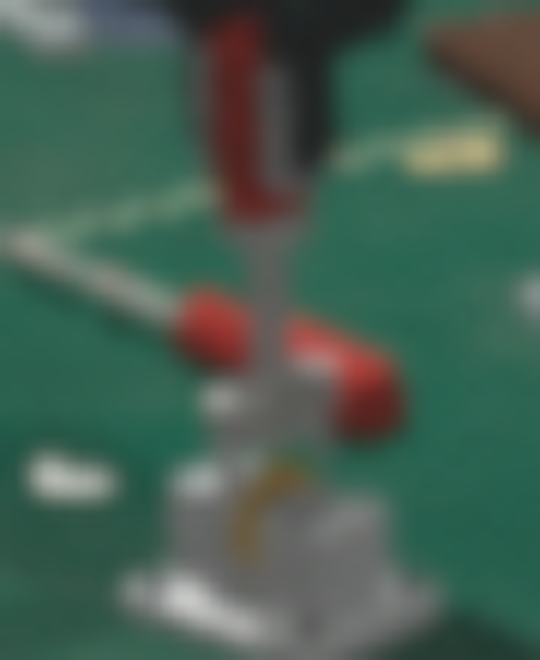

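Run:
```python
from h import *
np.set_printoptions(linewidth=200)
b=cv2.imread("pics/raw_s5.png").astype(int)
print("gray-ish: G-R, then R-B"); print(list(range(276,294)))
for y in range(188,213): print(y,b[y,276:294,1]-b[y,276:294,2],b[y,276:294,2]-b[y,276:294,0])
cv2.imwrite("pics/s5z.png",cv2.resize(cv2.imread("pics/raw_s5.png")[190:216,272:298],None,fx=24,fy=22,interpolation=cv2.INTER_CUBIC))
```

```text
gray-ish: G-R, then R-B
[276, 277, 278, 279, 280, 281, 282, 283, 284, 285, 286, 287, 288, 289, 290, 291, 292, 293]
188 [43 33 19 17 28 35 23 10  4 12 32 49 55 57 56 57 57 57] [-25 -15  -1   0 -10 -19 -12  -3   0  -5 -18 -31 -36 -38 -37 -38 -38 -38]
189 [ 20  -5 -32 -38 -21  -1   8   5   3   9  30  47  53  54  55  54  54  56] [ -4  20  46  51  35  14   2   1   1  -3 -16 -29 -34 -35 -36 -35 -35 -37]
190 [ -3 -38 -73 -83 -69 -46 -24  -7  -1   3  13  27  39  48  52  53  55  56] [ 15  49  83  92  79  57  32  12   5   3   0 -10 -21 -29 -33 -34 -36 -37]
191 [-16 -55 -86 -98 -94 -80 -53 -21  -6 -12 -24 -19  -1  21  37  47  54  56] [ 26  62  92 104 100  87  59  25   9  17  35  34  17  -3 -19 -29 -34 -38]
192 [-17 -53 -79 -91 -97 -89 -61 -25 -10 -28 -60 -69 -54 -30  -3  20  38  49] [ 27  60  84  96 101  94  65  29  13  32  67  79  66  44  20  -3 -20 -31]
193 [ -3 -38 -61 -77 -86 -83 -57 -23  -9 -31 -69 -86 -82 -71 -54 -31  -3  19] [14 45 66 81 90 86 60 26 12 34 73 90 89 80 66 45 19 -2]
194 [ 19  -8 -32 -52 -66 -68 -47 -19  -7 -21 -46 -58 -63 -71 -81 -77 -57 -30] [-6 17 38 56 71 72 50 22 10 24 
[... 1880 characters left out ...]
2  -1   0   5  19  35  30  17   7   3   1   0  -1  -2  -4  -5 -10]
208 [ 12   4   1   2  -1  -8 -13  -8  -2   0   1   1   2   2   1   3   3  11] [-7 -2  0  0  7 25 38 26 10  3  0  0  0 -1  0 -1 -2 -7]
209 [ 13   5   3   1  -2  -9 -13  -8  -1   2   2   2   2   2   2   1   2   9] [-7 -2 -1  1  8 27 38 25  8  1  0 -1  0 -1  0  1  0 -5]
210 [ 14   5   2   1  -1  -8 -12  -7  -1   1   2   1   1   1   1   1   3   8] [-8 -2 -1  1  8 24 35 23  8  2  0  0  0  0  0  0 -1 -5]
211 [13  5  2  1 -1 -5 -8 -5 -1  1  1  1  1  2  1  1  3  7] [-8 -2 -1  0  5 16 25 18  7  1  0  0 -1  0  0  0 -1 -4]
212 [ 8  4  1  1  1 -1 -3 -3 -1  1  1  2  2  2  1  2  2  6] [-4 -1  0  0  1  6 11 10  5  1  0  0  0 -1 -1 -1 -1 -3]
```

View pics/s5z.png

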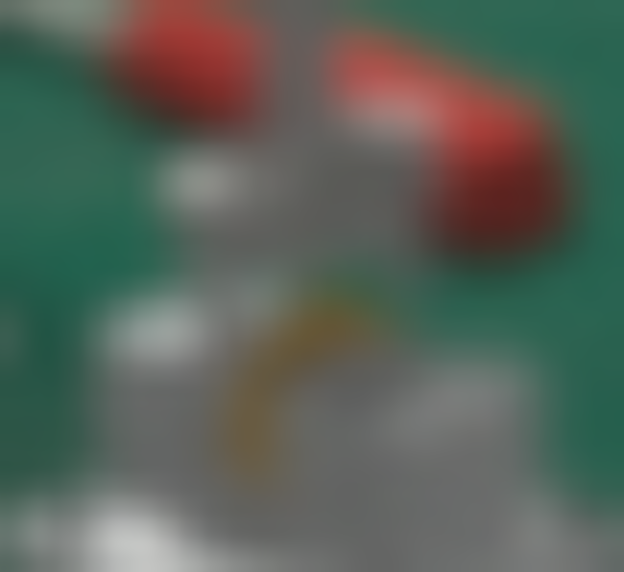

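Run:
```python
from h import *
np.set_printoptions(precision=3,suppress=True)
o=env.observe();T=o["position"];print(T)
x=o["tool_rot"][:2,0]; y=np.array([-x[1],x[0]])
def P(a,b,z,c=T): q=np.array(c[:2])+a*x+b*y; return proj('scene',[*q,z])
m=T[2]-.1107
print('shank rows', P(0,0,m+.05),P(0,0,m+.06), 'obs col ~284.05 row 190')
print('clip near band',P(-.01525,0,.035),'obs 282.05; left edge',P(-.017,.002,.035),'right edge',P(-.0135,-.002,.035))
print('unit x mm ->',P(.001,0,.03)-P(0,0,.03),'unit y mm ->',P(0,.001,.03)-P(0,0,.03))
print('stand base corners if centred', [P(a*.028,b*.036,.005) for a,b in((-1,1),(-1,-1),(1,-1))],'obs', [(265+u/18-.5,185+v/18-.5) for u,v in((125,525),(410,650),(608,527))])
```

```text
[0.495 0.21  0.155]
shank rows [284.004 191.172] [283.908 188.414] obs col ~284.05 row 190
clip near band [281.546 208.724] obs 282.05; left edge [280.758 208.743] right edge [282.334 208.705]
unit x mm -> [ 0.197 -0.095] unit y mm -> [-0.219 -0.074]
stand base corners if centred [array([271.54 , 215.248]), array([287.261, 220.833]), array([298.148, 215.242])] obs [(271.44444444444446, 213.66666666666666), (287.27777777777777, 220.61111111111111), (298.27777777777777, 213.77777777777777)]
```

```bash
python3 -m pendant '[[[0.005,0.008,0],[0,0,0]],[[0,0,0.03],[0,0,0]],[[0,0,0.03],[0,0,0]],[[0,0,0.02],[0,0,0]],[[0,0,0],[0,0,0]]]'; python3 -m pendant '[[[0,0,0.015],[0,0,0]],[[0,0,0],[0,0,0]]]'
```

```text
time_s: 9.07
position: [0.4956, 0.2088, 0.1461]
tool_rot: [[0.962, 0.272, -0.0], [0.272, -0.962, -0.0], [-0.0, -0.0, -1.0]]
ft_force: [-0.2, 0.4, -0.7]
grip_width: 0.0171
time_s: 9.32
position: [0.4957, 0.2089, 0.1448]
tool_rot: [[0.962, 0.272, 0.0], [0.272, -0.962, 0.0], [0.0, -0.0, -1.0]]
ft_force: [0.4, -0.4, -1.2]
grip_width: 0.017
```

```bash
python3 -m pendant '[[[0,0,0.015],[0,0,0]],[[0,0,0],[0,0,0]]]'; python3 -m pendant '[[[0,0,0.015],[0,0,0]],[[0,0,0],[0,0,0]]]';python3 -m pendant '[[[0,0,0.01],[0,0,0]],[[0,0,0],[0,0,0]]]'
```

```text
time_s: 9.57
position: [0.4958, 0.2089, 0.1434]
tool_rot: [[0.962, 0.272, 0.001], [0.272, -0.962, -0.0], [0.001, 0.0, -1.0]]
ft_force: [1.4, -0.2, -1.2]
grip_width: 0.0168
time_s: 9.82
position: [0.4958, 0.2089, 0.1418]
tool_rot: [[0.962, 0.272, 0.0], [0.272, -0.962, 0.0], [0.0, -0.0, -1.0]]
ft_force: [1.0, -0.7, -0.2]
grip_width: 0.0172
time_s: 10.07
position: [0.4957, 0.2089, 0.1408]
tool_rot: [[0.962, 0.272, 0.0], [0.272, -0.962, 0.0], [0.0, -0.0, -1.0]]
ft_force: [0.7, 0.6, 0.4]
grip_width: 0.0166
```

```bash
python3 -m pendant '[[[0,0,0.01],[0,0,0]],[[0,0,0],[0,0,0]]]'; python3 -m pendant '[[[0,0,0.01],[0,0,0]],[[0,0,0],[0,0,0]]]'
```

```text
time_s: 10.32
position: [0.4957, 0.2089, 0.1399]
tool_rot: [[0.962, 0.272, 0.0], [0.272, -0.962, 0.0], [0.0, -0.0, -1.0]]
ft_force: [1.0, 1.3, 1.8]
grip_width: 0.017
time_s: 10.58
position: [0.4958, 0.2089, 0.1394]
tool_rot: [[0.962, 0.272, 0.001], [0.272, -0.962, 0.0], [0.001, 0.0, -1.0]]
ft_force: [-0.9, 0.0, 7.0]
grip_width: 0.0169
```

```bash
python3 -m pendant '[[[0,0,0.01],[0,0,0]],[[0,0,0],[0,0,0]]]'; python3 -m pendant '[[[0,0,0.007],[0,0,0]],[[0,0,0],[0,0,0]]]'
```

```text
time_s: 10.82
position: [0.496, 0.209, 0.1391]
tool_rot: [[0.962, 0.272, 0.002], [0.272, -0.962, 0.0], [0.002, 0.0, -1.0]]
ft_force: [-1.1, 0.7, 12.1]
grip_width: 0.017
time_s: 11.08
position: [0.496, 0.209, 0.139]
tool_rot: [[0.962, 0.272, 0.002], [0.272, -0.962, 0.0], [0.002, 0.0, -1.0]]
ft_force: [-3.8, 0.2, 16.5]
grip_width: 0.0168
```

```bash
python3 -m pendant '[[[0,0,-0.03],[0,0,0]],[[0,0,-0.05],[0,0,0]],[[0,0,-0.1],[0,0,0]],[[0,0,-0.15],[0,0,0]],[[0,0,-0.2],[0,0,0]],[[0,0,-0.15],[0,0,0]],[[0,0,0],[0,0,0]],[[0,0,0],[0,0,0]]]'
python3 - <<'E'
from h import *
pic("scene","s6.png",(262,150,307,220),10)
E
```

```text
time_s: 12.08
position: [0.4953, 0.2088, 0.2045]
tool_rot: [[0.962, 0.272, -0.001], [0.272, -0.962, -0.0], [-0.001, -0.0, -1.0]]
ft_force: [0.2, 0.8, -2.4]
grip_width: 0.017
```

View pics/s6.png

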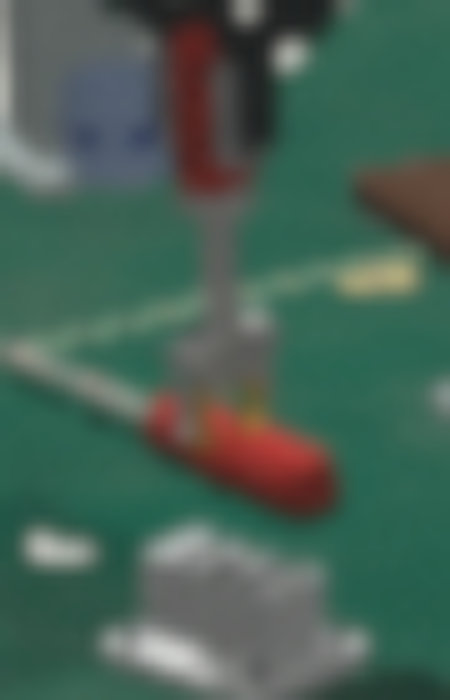

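```bash
python3 -m pendant '[[[0,0,-0.1],[0,0,0.064]],[[0,0,0],[0,0,0.1]],[[0,0,0],[0,0,0.1]],[[0,0,0],[0,0,0.1]],[[0,0,0],[0,0,0.05]],[[0.078,0.125,0],[0,0,0]],[[0.2,0.32,0],[0,0,0]],[[0.2,0.32,0],[0,0,0]],[[0.2,0.32,0],[0,0,0]],[[0.2,0.32,0],[0,0,0]],[[0.2,0.32,0],[0,0,0]],[[0.1,0.16,0],[0,0,0]],[[0,0,0],[0,0,0]],[[0,0,0],[0,0,0]]]'
python3 - <<'E'
from h import *
pic("scene","s7.png",(305,150,375,245),8); pic("top","t7.png",(270,120,400,230),6)
o=env.observe();T=o["position"];print(T)
E
```

```text
time_s: 13.88
position: [0.536, -0.009, 0.215]
tool_rot: [[0.931, -0.365, -0.0], [-0.365, -0.931, 0.0], [-0.001, -0.0, -1.0]]
ft_force: [0.2, -0.3, -2.1]
grip_width: 0.0169
[ 0.53601922 -0.0087461   0.21515404]
```

View pics/s7.png

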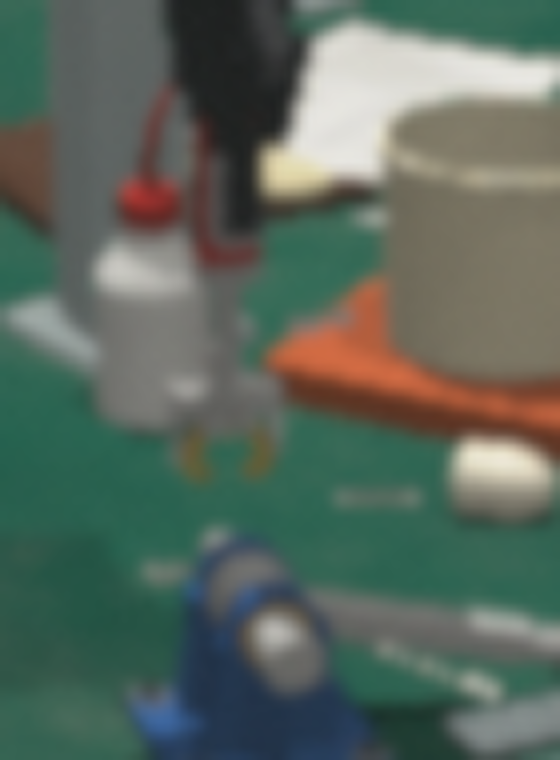

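View pics/t7.png

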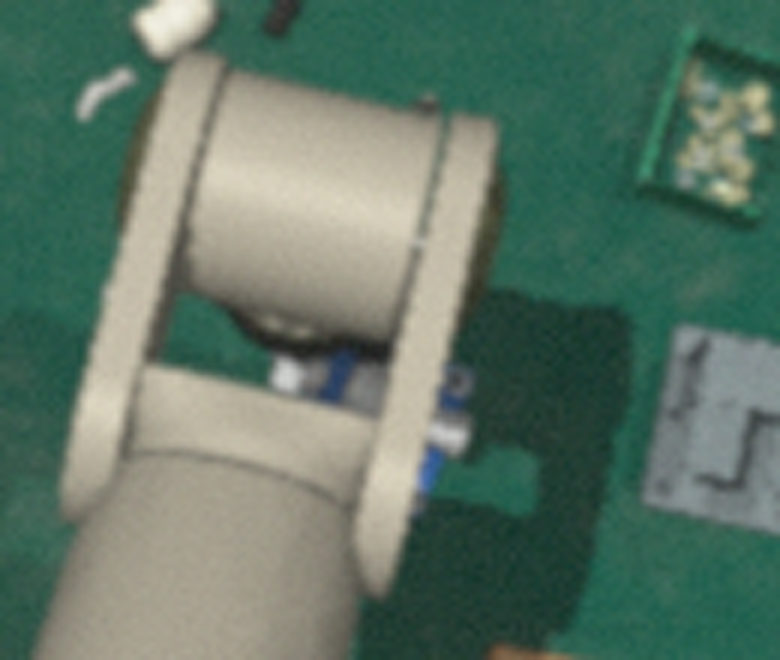

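Run:
```python
from h import *
np.set_printoptions(precision=2,suppress=True)
d=np.array([.3665,.9304]);G=np.array([.5357,-.0098]); xp=np.array([.9304,-.3665])
b=cv2.imread("pics/raw_s7.png")
x0,y0,k=318,212,16
o=cv2.resize(b[y0:y0+36,x0:x0+40],None,fx=k,fy=k,interpolation=cv2.INTER_CUBIC)
def circ(w,r,col):
    p=[]
    for t in np.linspace(0,2*np.pi,40):
        q=G+d*w+xp*r*np.cos(t); p.append((proj('scene',[*q,.06+r*np.sin(t)])-[x0,y0]+.5)*k)
    cv2.polylines(o,[np.array(p).astype(int)],True,col,1)
circ(-.0944,.01,(0,255,255)); circ(.009,.01,(255,0,255)); 
cv2.imwrite("pics/s7o.png",o)
print(proj('scene',[*(G-.0944*d),.06]),proj('scene',[*(G+.009*d),.07]))
```

```text
[341.52 233.32] [332.19 215.92]
```

View pics/s7o.png

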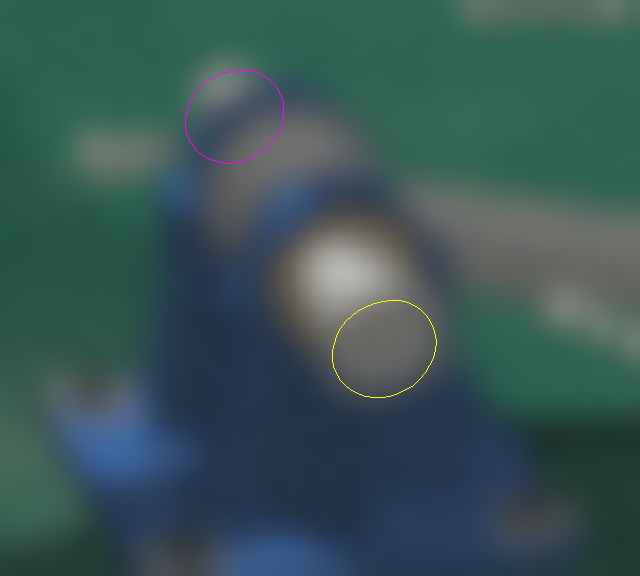

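```bash
python3 -m pendant '[[[0,0,0.1],[0,0,0]],[[0,0,0.1],[0,0,0]],[[0,0,0.06],[0,0,0]],[[0,0,0],[0,0,0]],[[0,0,0],[0,0,0]]]'; python3 -m pendant '[[[0,0,0.02],[0,0,0]],[[0,0,0],[0,0,0]]]';  python3 -m pendant '[[[0,0,0.015],[0,0,0]],[[0,0,0],[0,0,0]]]'; python3 -m pendant '[[[0,0,0.01],[0,0,0]],[[0,0,0],[0,0,0]]]'
```

```text
time_s: 14.6
position: [0.5364, -0.0097, 0.1893]
tool_rot: [[0.931, -0.366, 0.0], [-0.366, -0.931, -0.0], [0.0, -0.0, -1.0]]
ft_force: [0.3, 0.1, -2.2]
grip_width: 0.0168
time_s: 14.85
position: [0.5362, -0.0097, 0.1871]
tool_rot: [[0.931, -0.366, 0.0], [-0.366, -0.931, -0.0], [0.0, 0.0, -1.0]]
ft_force: [-0.6, -0.5, -2.3]
grip_width: 0.017
time_s: 15.1
position: [0.5362, -0.0097, 0.1855]
tool_rot: [[0.931, -0.366, -0.0], [-0.366, -0.931, 0.0], [-0.0, 0.0, -1.0]]
ft_force: [0.6, 0.0, -2.1]
grip_width: 0.017
time_s: 15.35
position: [0.5362, -0.0097, 0.1845]
tool_rot: [[0.931, -0.366, -0.0], [-0.366, -0.931, -0.0], [-0.0, 0.0, -1.0]]
ft_force: [0.4, -0.1, -3.1]
grip_width: 0.0171
```

```bash
for i in 1 ; do python3 -m pendant '[[[0,0,0.01],[0,0,0]],[[0,0,0],[0,0,0]]]'; python3 -m pendant '[[[0,0,0.01],[0,0,0]],[[0,0,0],[0,0,0]]]'; done | grep -E 'pos|ft'
```

```text
position: [0.5362, -0.0097, 0.1835]
ft_force: [0.2, -0.8, -2.3]
position: [0.5362, -0.0097, 0.1825]
ft_force: [-0.5, -0.4, -2.7]
```

```bash
python3 -m pendant '[[[0,0,0.01],[0,0,0]],[[0,0,0],[0,0,0]]]' | grep -E 'pos|ft'; python3 -m pendant '[[[0,0,0.01],[0,0,0]],[[0,0,0],[0,0,0]]]'| grep -E 'pos|ft'
```

```text
position: [0.5362, -0.0097, 0.1815]
ft_force: [-0.4, 0.7, -2.1]
position: [0.5363, -0.0097, 0.1806]
ft_force: [-0.3, -0.8, -1.9]
```

```bash
python3 -m pendant '[[[0,0,0.01],[0,0,0]],[[0,0,0],[0,0,0]]]' | grep -E 'pos|ft'; python3 -m pendant '[[[0,0,0.01],[0,0,0]],[[0,0,0],[0,0,0]]]'| grep -E 'pos|ft'
python3 - <<'E'
from h import *
pic("scene","s8.png",(310,170,365,245),8)
E
```

```text
position: [0.5364, -0.0097, 0.1797]
ft_force: [0.0, 0.7, -1.4]
position: [0.5363, -0.0097, 0.1787]
ft_force: [1.3, -1.3, -0.2]
```

View pics/s8.png

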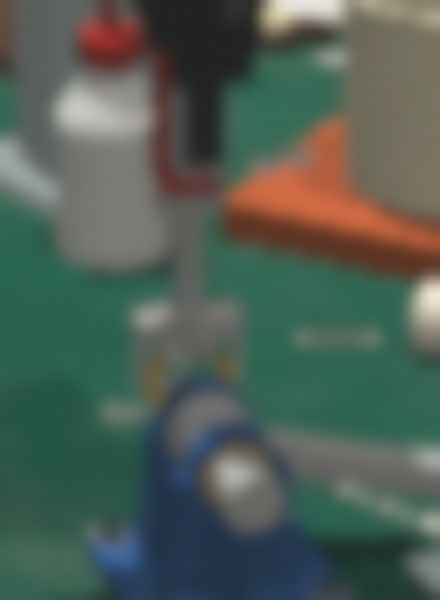

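```bash
python3 -m pendant '[[[0,0,0.01],[0,0,0]],[[0,0,0],[0,0,0]]]' | grep -E 'pos|ft'; python3 -m pendant '[[[0,0,0.01],[0,0,0]],[[0,0,0],[0,0,0]]]'| grep -E 'pos|ft'; python3 -m pendant '[[[0,0,0.01],[0,0,0]],[[0,0,0],[0,0,0]]]'| grep -E 'pos|ft'
```

```text
position: [0.5363, -0.0097, 0.1775]
ft_force: [0.8, -0.6, 0.1]
position: [0.5361, -0.0097, 0.1762]
ft_force: [0.5, -0.8, -2.7]
position: [0.5358, -0.0095, 0.1751]
ft_force: [-0.3, -0.5, -2.8]
```

Run:
```python
from h import *
pic("scene","s9.png",(318,190,348,225),18);pic("top","t9.png",(270,150,370,230),7)
```

```text
(no output)
```

View pics/s9.png

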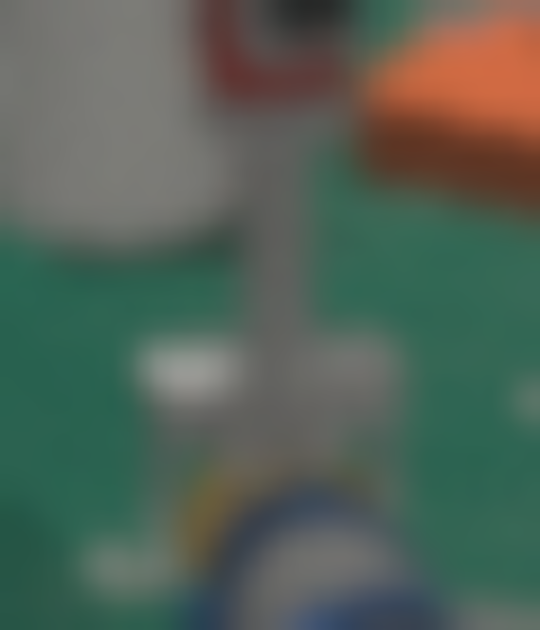

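View pics/t9.png

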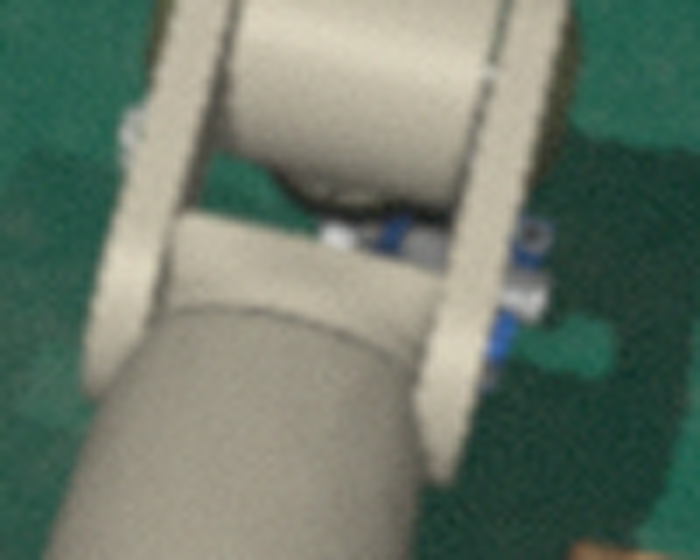

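```bash
python3 -m pendant '[[[0,0,0.01],[0,0,0]],[[0,0,0],[0,0,0]]]' | grep -E 'pos|ft'; python3 -m pendant '[[[0,0,0.01],[0,0,0]],[[0,0,0],[0,0,0]]]'| grep -E 'pos|ft'; python3 -m pendant '[[[0,0,0.01],[0,0,0]],[[0,0,0],[0,0,0]]]'| grep -E 'pos|ft'
```

```text
position: [0.5362, -0.0096, 0.1746]
ft_force: [-0.1, -0.1, -1.4]
position: [0.5363, -0.0097, 0.1738]
ft_force: [-0.2, 0.9, -1.1]
position: [0.5363, -0.0097, 0.1726]
ft_force: [-0.4, -0.3, -0.4]
```

```bash
python3 -m pendant '[[[0,0,0.01],[0,0,0]],[[0,0,0],[0,0,0]]]' | grep -E 'pos|ft'; python3 -m pendant '[[[0,0,0.01],[0,0,0]],[[0,0,0],[0,0,0]]]'| grep -E 'pos|ft'; python3 -m pendant '[[[0,0,0.01],[0,0,0]],[[0,0,0],[0,0,0]]]'| grep -E 'pos|ft'
```

```text
position: [0.5362, -0.0097, 0.1715]
ft_force: [-0.4, -0.5, 0.4]
position: [0.5362, -0.0097, 0.1706]
ft_force: [1.2, -0.4, -1.3]
position: [0.5363, -0.0098, 0.1698]
ft_force: [0.2, -0.3, 1.8]
```

```bash
python3 -m pendant '[[[0,0,0.01],[0,0,0]],[[0,0,0],[0,0,0]]]' | grep -E 'pos|ft'; python3 -m pendant '[[[0,0,0.01],[0,0,0]],[[0,0,0],[0,0,0]]]'| grep -E 'pos|ft'
python3 - <<'E'
from h import *
pic("scene","s10.png",(318,190,348,225),18)
E
```

```text
position: [0.5365, -0.0098, 0.1693]
ft_force: [-1.6, -0.4, 7.1]
position: [0.5366, -0.0098, 0.169]
ft_force: [-2.8, -0.4, 12.4]
```

View pics/s10.png

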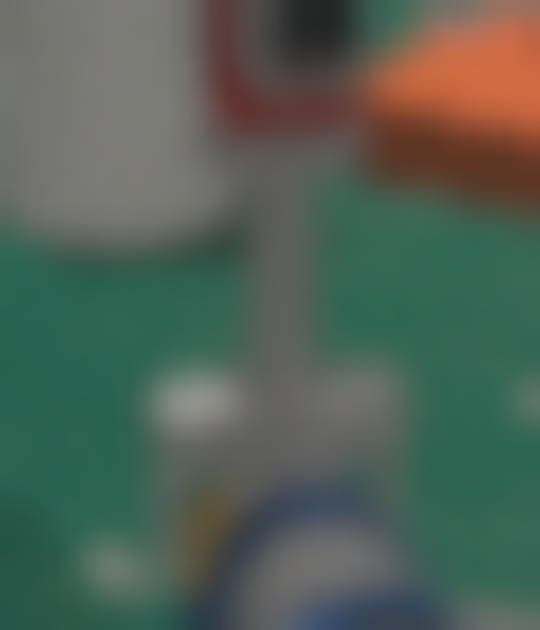

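```bash
python3 -m pendant '[[[0,0,-0.03],[0,0,0]],[[0,0,-0.03],[0,0,0]],[[0,0,-0.05],[0,0,0]],[[0,0,-0.08],[0,0,0]],[[0,0,-0.15],[0,0,0]],[[0,0,-0.2],[0,0,0]],[[0,0,-0.15],[0,0,0]],[[0,0,0],[0,0,0]]]' | grep -E 'pos|ft|time'
python3 - <<'E'
from h import *
pic("scene","s11.png",(310,170,358,230),11)
E
```

```text
time_s: 20.8
position: [0.5366, -0.0097, 0.2379]
ft_force: [0.1, -0.2, -2.2]
```

View pics/s11.png

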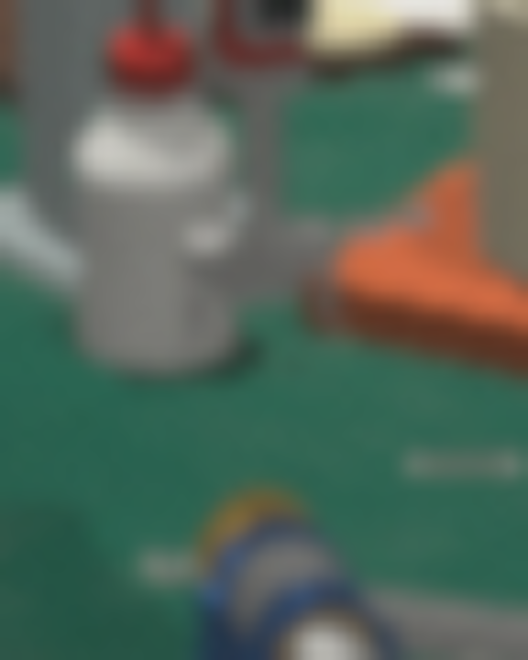

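```bash
python3 -m pendant '[[[0,0,0],[0,0,-0.058]],[[0,0,0],[0,0,-0.058]],[[-0.04,0.2,0],[0,0,0]],[[-0.1,0.43,0],[0,0,0]],[[-0.1,0.43,0],[0,0,0]],[[-0.1,0.43,0],[0,0,0]],[[-0.1,0.43,0],[0,0,0]],[[-0.07,0.3,0],[0,0,0]],[[-0.021,0.124,0],[0,0,0]],[[0,0,0],[0,0,0]],[[0,0,0],[0,0,0]],[[0,0,0],[0,0,0]]]'
```

```text
time_s: 22.35
position: [0.4396, -0.2287, 0.2366]
tool_rot: [[0.982, -0.19, -0.0], [-0.19, -0.982, 0.0], [-0.0, -0.0, -1.0]]
ft_force: [-0.1, -0.2, -2.3]
grip_width: 0.0171
```

```bash
python3 -m pendant '[[[0,0.008,0.3],[0,0,0]],[[0,0,0.4],[0,0,0]],[[0,0,0.25],[0,0,0]],[[0,0,0.1],[0,0,0]],[[0,0,0],[0,0,0]],[[0,0,0],[0,0,0]],[[0,0,0],[0,0,0]]]'
python3 - <<'E'
from h import *
pic("scene","s12.png",(335,190,405,290),6)
E
```

```text
time_s: 23.22
position: [0.4394, -0.2305, 0.1324]
tool_rot: [[0.982, -0.191, 0.001], [-0.191, -0.982, -0.001], [0.001, 0.001, -1.0]]
ft_force: [0.1, 0.2, -2.1]
grip_width: 0.0168
```

View pics/s12.png

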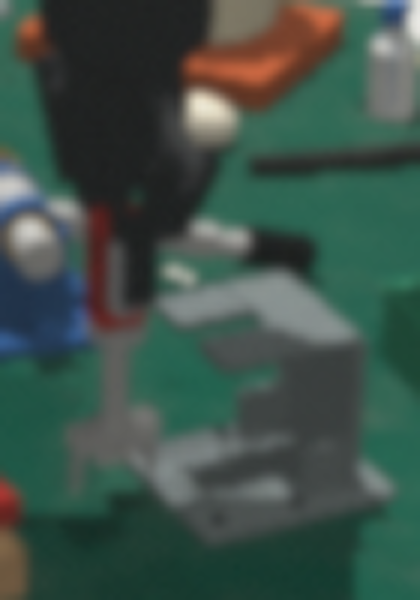

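```bash
python3 -m pendant '[[[0,-0.008,0.02],[0,0,0]],[[0.1,0,0],[0,0,0]],[[0.12,0,0],[0,0,0]],[[0,0,0],[0,0,0]],[[0,0,0],[0,0,0]]]'
```

```text
time_s: 23.9
position: [0.4608, -0.2336, 0.1294]
tool_rot: [[0.982, -0.191, -0.0], [-0.191, -0.982, 0.0], [-0.001, -0.0, -1.0]]
ft_force: [0.1, 1.1, -2.1]
grip_width: 0.0169
```

```bash
python3 -m pendant '[[[0.1,0,0],[0,0,0]],[[0.1,0,0],[0,0,0]],[[0,0,0],[0,0,0]]]'|grep -E 'pos|ft'; python3 -m pendant '[[[0.1,0,0],[0,0,0]],[[0.1,0,0],[0,0,0]],[[0.03,0,0],[0,0,0]],[[0,0,0],[0,0,0]],[[0,0,0],[0,0,0]]]'|grep -E 'pos|ft'
```

```text
position: [0.4812, -0.2378, 0.1295]
ft_force: [0.4, 0.1, -1.7]
position: [0.5029, -0.2419, 0.1296]
ft_force: [-0.4, 0.9, -1.4]
```

Back on the rest's slot point with no side force, so I'll lower until the collar seats.

```bash
python3 -m pendant '[[[0,0,0.03],[0,0,0]],[[0,0,0],[0,0,0]]]'|grep -E 'pos|ft'; python3 -m pendant '[[[0,0,0.012],[0,0,0]],[[0,0,0],[0,0,0]]]'|grep -E 'pos|ft';python3 -m pendant '[[[0,0,0.012],[0,0,0]],[[0,0,0],[0,0,0]]]'|grep -E 'pos|ft'
```

```text
position: [0.5028, -0.2419, 0.1264]
ft_force: [0.6, -0.2, -1.7]
position: [0.5031, -0.2421, 0.1257]
ft_force: [-1.8, -0.0, 2.6]
position: [0.5031, -0.2421, 0.1257]
ft_force: [-4.7, 2.3, 12.2]
```

```bash
python3 -m pendant '[[[0,0,-0.014],[0,0,0]],[[0,0,0],[0,0,0]]]'|grep -E 'pos|ft'; python3 -m pendant '[[[0,0,0],[0,0,0]],[[0,0,0],[0,0,0]],[[0,0,0],[0,0,0]],[[0,0,0],[0,0,0]],[[0,0,0],[0,0,0]],[[0,0,0],[0,0,0]],[[0,0,0],[0,0,0]],[[0,0,0],[0,0,0]]]' 1
python3 - <<'E'
from h import *
pic("scene","s13.png",(320,170,420,285),6)
E
```

```text
position: [0.5031, -0.2421, 0.1257]
ft_force: [-0.4, -0.0, 2.9]
time_s: 26.9
position: [0.5031, -0.242, 0.1256]
tool_rot: [[0.982, -0.191, 0.0], [-0.191, -0.982, -0.0], [0.0, 0.0, -1.0]]
ft_force: [-0.3, 0.2, -0.1]
grip_width: 0.0854
```

View pics/s13.png

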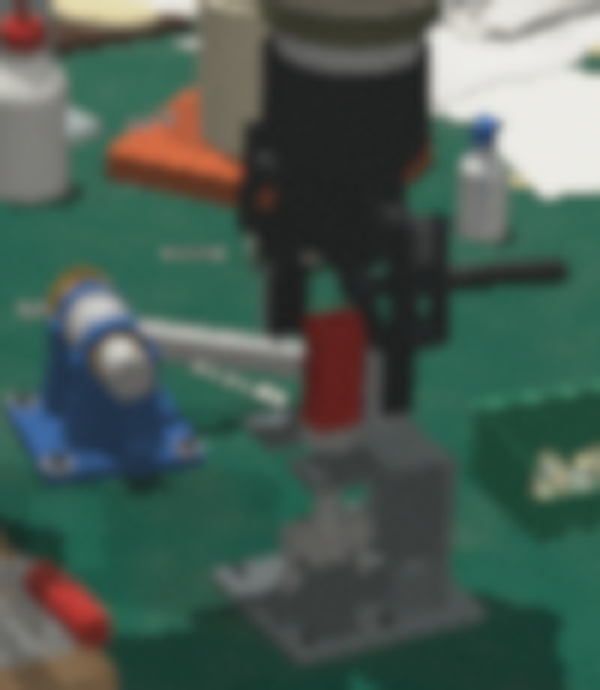

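The tool hangs upright in the rest, just as it started (grip at about (335,370) in the crop), and the fingers are open. I'll go straight up and then swing aside so the top camera can see.

```bash
python3 -m pendant '[[[0,0,-0.2],[0,0,0]],[[0,0,-0.4],[0,0,0]],[[0,0,-0.5],[0,0,0]],[[0,0,-0.4],[0,0,0]],[[-0.2,0.2,-0.2],[0,0,0]],[[-0.4,0.4,0],[0,0,0]],[[-0.45,0.45,0],[0,0,0]],[[-0.45,0.45,0],[0,0,0]],[[-0.3,0.4,0],[0,0,0]],[[0,0.3,0],[0,0,0]],[[0,0,0],[0,0,0]],[[0,0,0],[0,0,0]],[[0,0,0],[0,0,0]],[[0,0,0],[0,0,0]]]'
python3 - <<'E'
from h import *
pic("top","t14.png",(290,130,420,220),6); pic("scene","s14.png",(320,200,400,290),7)
E
```

```text
time_s: 28.7
position: [0.2866, -0.4216, 0.2958]
tool_rot: [[0.982, -0.19, 0.0], [-0.19, -0.982, -0.0], [0.0, 0.0, -1.0]]
ft_force: [-0.1, 0.3, -0.8]
grip_width: 0.0859
```

View pics/t14.png

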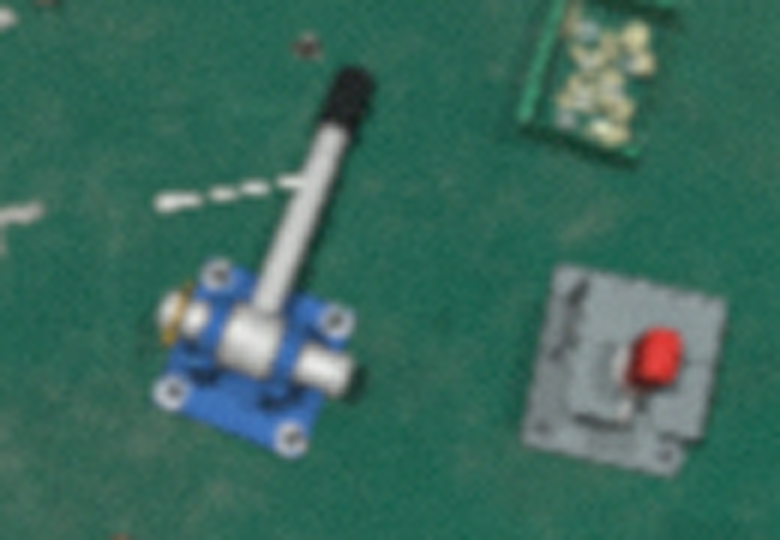

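View pics/s14.png

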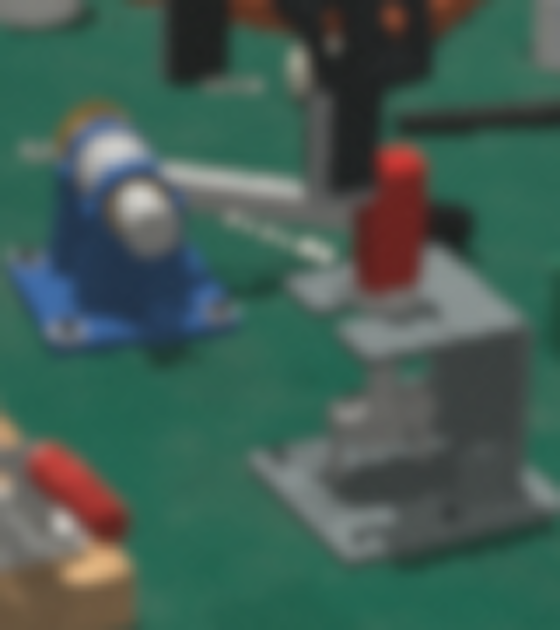

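Run:
```python
from h import *
pic("scene","x.png")
a=cv2.imread("pics/raw_s1.png")[215:285,350:405];b=cv2.imread("pics/raw_x.png")[215:285,350:405]
f=lambda i:cv2.resize(i,None,fx=7,fy=7,interpolation=cv2.INTER_CUBIC)
cv2.imwrite("pics/cmp.png",np.hstack([f(a),f(b)]))
```

```text
(no output)
```

View pics/cmp.png

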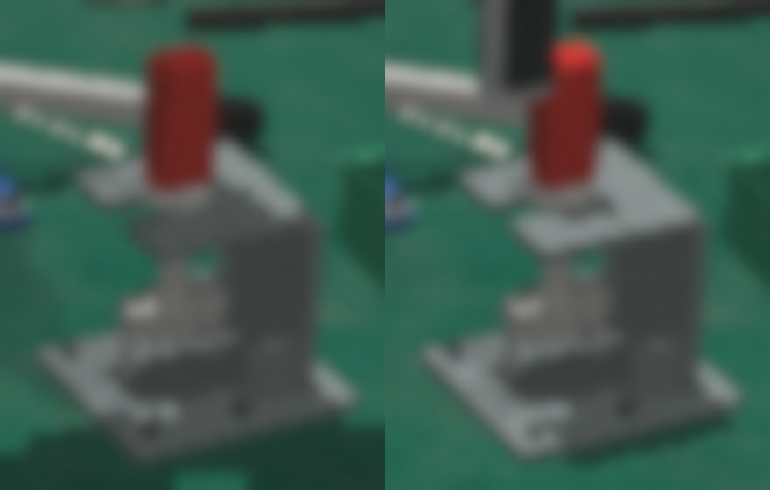

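Run:
```python
from rig import env
print(env.close_job(), env.observe()["time_s"])
```

```text
the job is handed in; nothing more can be done
the job is handed in; nothing more can be done
```

The clip is fitted in the groove on the larger bracket's pin and the fork tool is hanging back in its rest. I handed the job in at about 29 s of the 69 s allowed. The close-out gives no verdict, so the result rests on my own checks.

**What I did:**
- **Tool:** I drew the smaller fork out of the front of its rest.
- **Loading:** I pressed the fork onto the clip with about 18 N and lifted the clip clear of the stand.
- **Groove:** I found the groove on the grooved (+y) end of the pin on the first descent, then pushed the clip on.
- **Return:** I pulled the tool off straight up and hung it back the way it came out.

**What the last checks showed:**
- **Clip:** In both cameras it sits round the pin in the groove, square to it, and clear of the fork. The firm stop on the final push came where a fully home clip should give it, to within about 0.5 mm.
- **Tool:** Its collar is on the plate at the same height as at the start. The tool looks upright, and its lower part matches the first picture.
- **Robot and bystanders:** The gripper is open and well clear. I saw nothing displaced in the pictures I took, but I did not measure each bystander.

**What did not quite match:**
- **Snap force:** I never saw the expected 8–15 N. The 1 mm steps showed only about 2 N and then a release, so the peak probably fell between readings.
- **Tool height in the grip:** The pressing stops and the rest seating imply values 1.7 mm apart. The loading stop and the pin stop agree with each other.
- **Apparent lean:** In the last picture the grip seemed to tilt. A finger was hiding part of it, and the uncovered part had not moved.

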